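# Put damp toiletries away and leave the chest airing

## Task

Swing the shaving mirror clear of the wooden chest and tip the chest's lid right back, then put all the damp toiletries that are lying out (whichever there are of soap case, nail brush, shaver and pumice stone) into it. Flip up the steel stay on the chest's side and ease the lid gently down on to it, so that the chest is left propped ajar to air, with the mirror still out of the way. Leave the tumbler and the other things on the worktop standing where they are, and never let the lid drop.

Things in the scene. Friction and masses are not known exactly. Their poses are not given: they have to be found in the camera images.
- chest: Open wooden chest, fixed to the worktop, 200 (x) x 260 (y) x 60 mm high, walls and floor 6 mm thick. Origin: centre of its underside; its own x points away from the robot towards the lid's hinge side, y to the left, z up. It may stand turned by up to 0.15 rad.
- lid (a joint): Angle of the chest's lid (rad): 0 = closed, grows as the front edge rises; stop at 1.75, leaning back past upright, where it stays by itself; below about 1.5 it falls shut (free hinge, 0.35 kg). Panel: 200 mm from hinge to front edge, 296 mm wide (overhanging the chest 18 mm on each side), 10 mm thick, underside level with the hinge axis. It cannot pass through the mirror or the stay's pin.
- lid_hinge (a point): Middle of the lid's hinge axis, which runs along the chest's y; 100 mm behind the chest's centre, 60.5 mm above the worktop. Turns with the lid: its x axis points from the lid's front edge to the hinge.
- lid_bar (a point): Middle of the steel pull bar at the lid's front edge: a round bar 12 mm thick, 110 mm long, parallel to the hinge, 240 mm from the hinge axis and standing 40 mm clear of the panel's edge on a leg at each end (5 mm above the hinge axis when closed). Can be pinched from above and turns in the fingers as the lid swings.
- stay (a joint): Angle of the stay (rad): 0 = folded, level along the chest's right (-y) side, pin towards the hinge side; grows as the free end swings up and over to the front; stop at 1.75 (10 degrees past upright), where it stays. Almost free; falls back to 0 if let go before upright. Flip it with the lid open. With the lid lowered on to it the lid's joint reads about 0.56.
- stay_pivot (a point): Pivot of the stay, 139 mm to the right of the chest's middle (-y), 40 mm in front of its centre, 36 mm above the worktop; axis along the chest's y.
- stay_pin (a point): Grip point on the stay's round pin, 120 mm from the pivot axis. The pin is 12 mm thick and sticks out along the chest's -y, from 2 mm inside the flat bar's middle to 88 mm outside it; this point is 63 mm outside. Can be taken from above with the fingers in front of and behind it; the lid rests on its inner end.
- mirror_arm (a joint): Swing of the mirror's arm about its upright post (rad): 0 = pointing to the stand's own -y, over the chest; grows as it swings towards the robot, clockwise seen from above; stop at 1.75. About 1.5 is well clear. Stiff: it stays where it is left (about 0.12 N m).
- mirror_axis (a point): Point on the mirror post's upright axis (post 20 mm thick on a round foot 110 mm wide, left of the chest, fixed), at the height of the arm, 240 mm above the worktop. It does not turn with the arm.
- mirror_knob (a point): Grip point on the upright black round knob at the arm's end, 210 mm from the post's axis: the knob is 18 mm thick and 45 mm high, its top 15 mm above this point and the arm's top 24 mm below it.
- mirror_head (a point): Centre of the round mirror hanging under the arm's end, 100 mm across and 12 mm thick, standing upright in the plane of the arm; 62 mm below the arm, 210 mm from the post's axis.
- soap_case: White plastic soap case, 95 x 42 x 34 mm high. Origin: centre of its underside; x along its length.
- nail_brush: Wooden nail brush lying bristles down, 95 x 40 x 36 mm high (bristle block 34 mm wide in the lower 16 mm). Origin: centre of its underside; x along its length.
- shaver: Black shaver with a steel head, 107 mm long (from -52 to +55 mm), handle 36 mm wide and 34 mm high, head 42 mm wide at +x. Origin: centre of its underside; x along its length.
- pumice: Grey pumice stone, 88 x 42 x 36 mm high, rounded. Origin: centre of its underside; x along its length.
- tumbler: Bystander: teal glass tumbler, 68 mm across, 95 mm high, among the damp things. Origin: centre of its underside.
- dispenser: Bystander: pale green soap bottle with steel cap, 68 mm across, 150 mm high. Origin: centre of its underside.
There are look-alikes about, which are no part of the job. Leave any pink look-alike of the pumice alone.

How it is judged:
By the outcome, as a careful person would: the job done as asked, in the order asked, and still so for the second after the job is handed in, with the robot touching nothing.
Of soap_case, nail_brush, shaver, pumice only 2 to 4 are there at a start; the rules pass over those that are not, and their reading is None.
At some moment in a run one of soap_case, nail_brush, shaver, pumice may be knocked a few centimetres aside while the robot is not near it.
It also fails if it takes over 210 s, if anything falls off the work surface, if the arm or the gripper's body presses on something with over 40 N, if the wrist force passes 120 N, or if a joint passes its speed limit or range.

## Robot

A 6-joint arm with a two-finger parallel gripper is mounted at the origin on the work surface. World frame = base frame: x ahead of the robot, y to its left, z up, the work surface at z = 0. Lengths are in m, angles in rad, forces in N, time in s.
With the tool pointing down it reaches from about 0.325 to 0.85 m from the base axis. Payload 15.5 kg.
Tool frame: the origin (TCP) lies at the very end of the fingers, on their centre line; the grasp point (between the pads) lies 19 mm behind it (ctrl.grip_point_offset is the distance from the TCP to the grasp point, in m); x points along the fingers, z is the direction in which the jaws open and shut, and the axes are right-handed (so a half turn about x gives the same grasp; the last joint's range is limited). The gripper opens to 91 mm and grips with 3 to 60 N. Pads are 32 mm wide; open, the fingers measure 118 mm over their backs; the gripper's body (76 mm by 178 mm) begins 60 mm behind the grasp point.
Start: joints at [1.095, 0.494, 1.345, -0, 1.302, -0.096], TCP at [0.232, 0.58, 0.214] pointing down, gripper open.
Joint ranges: [-2.91, 2.91], [-0.82, 2.16], [0.22, 2.67], [-1.22, 4.37], [0.12, 2.79], [-3.08, 3.08]. Speed limits (rad/s): [1.89, 1.89, 2.57, 3.01, 3.01, 3.01].

## Interface

Orientations are given as a unit quaternion [w, x, y, z].
In Python, from workcell import get_obs, vision, job, ctrl gives the robot as it stands.
- The arm moves only by the tool move_arm, never from a script. Its argument "motion" is a list that holds one entry, the list of rows, each a list of 7 numbers: the shift along the tool's x, y, z as a fraction of full scale, then the turn, a rotation vector about the tool's x, y, z as a fraction of full scale, then the opening, from 0 (shut) to 1 (fully open). A call has exactly 10 rows; each row shifts and turns the pose as measured when the row begins, along the tool's axes as they then stand; what a row does not reach is not made up. Full scale, the value 1, is 30 cm for a shift and 0.08 rad for a turn. A row lasts 1/10 s, in which the tool goes at most 50 mm and 8.59 degrees, less where a joint would pass 70% of its speed; a pose out of reach is approached as far as the arm can. A call with a number of a shift or a turn outside -1 to 1 is refused whole. A call with a gripper value outside its range is refused whole. The fingers move at their own pace and stop on an object; "force" is the grip in N (left out, the last holds). Time passes only in rows, so rows that do not move let the fingers close, or fill a call up. It gives the time, the measured TCP pose, the force and the opening at its end, in the units of the state.
- get_obs(): the state, without advancing time (a new reading comes with each control period).
- vision.grab_frame(name): name is "scene" or "top"; returns (picture, depth): 384x512x3 uint8, red, green, blue; 384x512 float32, m along the optical axis (not along the pixel's ray), 0 where there is no reading.
- vision.calibration(name): a dict with "mtx" (3x3 intrinsics, pixels), "T" (4x4, takes a point from camera to world coordinates). Camera axes: x right, y down, z forward; pixel columns grow to the right and rows downward; lengths in m; the calibration is good to about 2 mm. A picture is of the moment at which its call begins. calibration takes no time and is no camera call.
- job.job_done(): hands the job in, once; it reports no verdict.
The state is a dict: "t": time; "q": joint angles; "dq": joint speeds; "joint_efforts": joint torques, N m; "ee_pos": TCP position; "eef_rot": TCP orientation; "wrist_force": force on the tool from outside, world axes, zero at the start; "moment": the same for the moment, N m; "grip_width": opening from 0.0 (shut) to 1.0 (fully open).
Only numpy, scipy, OpenCV 4.12 (cv2) and the standard library are available. Lean on these libraries where they do the work, as an engineer would, in place of code of your own. Each camera call takes 0.05 s, during which the arm holds its last target.

## Working session

There is one attempt and no reset: what is moved stays moved. The work goes in short steps, Python scripts to look and compute and a tool call to move; the robot and the scene stay as the last step left them, time stands still between calls to the robot, and variables do not carry over. Pictures are saved under pics/ and viewed, and the job is handed in when it is done.

Besides the shell and the picture viewer there is one more tool, called as name([rows], argument=value, ...), one row to a line, values as JSON. move_arm: Moves the arm, as the interface text tells. Shift numbers are shares of 30 cm and turn numbers shares of 0.08 rad, none past 1 either way. Its arguments: {"type":"object","properties":{"motion":{"type":"array"},"force":{"type":"number"}},"required":["motion"]}

```bash
mkdir -p pics; ls; cat > h.py <<'E'
import numpy as np, cv2
from workcell import get_obs, vision, job, ctrl
from scipy.spatial.transform import Rotation as R
def Rm(q): return R.from_quat([q[1],q[2],q[3],q[0]])
def grab(n,save=None):
    p,d=vision.grab_frame(n)
    if save: cv2.imwrite('pics/'+save+'.png',cv2.cvtColor(p,cv2.COLOR_RGB2BGR))
    return p,d
def cloud(n,d):
    c=vision.calibration(n);K=np.array(c['mtx']);T=np.array(c['T'])
    v,u=np.mgrid[:d.shape[0],:d.shape[1]]
    P=np.stack([(u-K[0,2])/K[0,0]*d,(v-K[1,2])/K[1,1]*d,d],-1)
    W=P@T[:3,:3].T+T[:3,3]; W[d<=0]=np.nan
    return W
def proj(n,X):
    c=vision.calibration(n);K=np.array(c['mtx']);T=np.array(c['T'])
    p=(np.atleast_2d(X)-T[:3,3])@T[:3,:3]
    p=p@K.T; return p[:,:2]/p[:,2:]
E
python3 - <<'E'
from h import *
o=get_obs(); print(o)
for n in('scene','top'):
    p,d=grab(n,n+'0'); np.savez(n+'0',p=p,d=d)
    c=vision.calibration(n);print(n,np.round(c['mtx'],1),np.round(c['T'],3))
E
```

```text
pics
{'t': 0.0, 'q': array([ 1.09448158e+00,  4.94187648e-01,  1.34614187e+00, -2.35934157e-05,
        1.30250218e+00, -9.54856220e-02]), 'dq': array([ 0.00059936, -0.00260336, -0.00014496, -0.00055315,  0.00070188,
        0.00055111]), 'joint_efforts': array([ 2.44880313e-03, -8.78820777e+01, -3.81863129e+01,  7.07650208e-02,
        5.32105006e-02, -1.74339220e-04]), 'ee_pos': array([0.23212354, 0.57987742, 0.21333185]), 'eef_rot': array([ 0.58521387, -0.39654859,  0.58597526,  0.39611481]), 'wrist_force': array([ 0.18199671,  0.27592303, -0.27321224]), 'moment': array([-0.00101051,  0.01429106,  0.01153994]), 'grip_width': 0.9973618045112124}
scene [[354.4   0.  256.4]
 [  0.  354.4 190.3]
 [  0.    0.    1. ]] [[ 0.671  0.433 -0.602  1.14 ]
 [ 0.741 -0.392  0.544 -0.669]
 [-0.    -0.811 -0.585  0.795]
 [ 0.     0.     0.     1.   ]]
top [[422.1   0.  252.2]
 [  0.  422.1 181.6]
 [  0.    0.    1. ]] [[-0.029 -0.996  0.084  0.402]
 [-1.     0.03   0.008 -0.095]
 [-0.011 -0.084 -0.996  1.502]
 [ 0.     0.     0.     1.   ]]
```

```bash
python3 -c "
from h import *
print(Rm(get_obs()['eef_rot']).as_matrix().round(3), ctrl.grip_point_offset)"
```

```text
[[-0.001 -0.928  0.372]
 [-0.001  0.372  0.928]
 [-1.     0.    -0.001]] 0.0188
```

View pics/scene0.png

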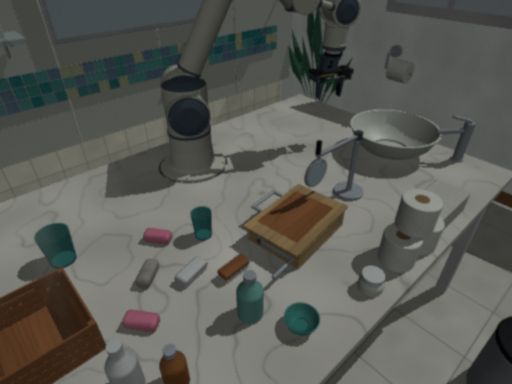

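View pics/top0.png

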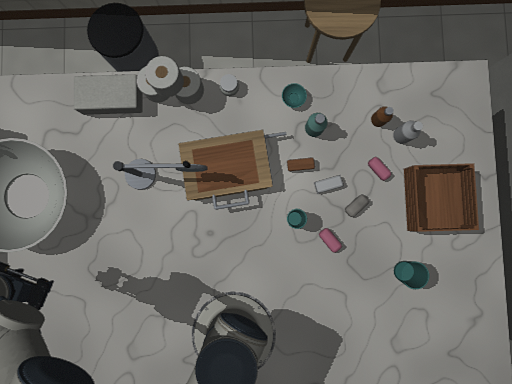

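Candidates in the top view: nail brush at (301,165), soap case at (328,184) and grey pumice at (357,206). The pink look-alikes are at (380,168) and (331,240). The tumbler is at (297,218) and a larger teal cup at (410,273). I see no shaver. I'll check this in a crop and measure.

```bash
python3 - <<'E'
from h import *
T=np.load('top0.npz');p,d=T['p'],T['d'];W=cloud('top',d);np.save('W0.npy',W)
a=cv2.resize(p[110:260,80:420,::-1],None,fx=2.35,fy=2.35,interpolation=cv2.INTER_CUBIC)
a=np.clip(a.astype(float)*1.6,0,255).astype(np.uint8)
cv2.imwrite('pics/crop_a.png',a)
# objects: height mask
m=((W[...,2]>0.012)&(W[...,0]>0.2)&(W[...,0]<0.95)).astype(np.uint8)
n,l,s,c=cv2.connectedComponentsWithStats(m)
for i in range(1,n):
    if s[i,4]<40: continue
    X=W[l==i]; z=np.nanmax(X[:,2]); top=X[X[:,2]>z-0.012]
    r=cv2.minAreaRect((top[:,:2]*1000).astype(np.float32))
    print(i,c[i].round(0),s[i,4],'zmax',z.round(3),'rect',np.round(r[0],0),np.round(r[1],0),round(r[2],1), p[l==i].mean(0).round(0))
for uv in [(118,166),(198,167),(185,165),(230,200),(230,207),(270,137),(285,135),(225,140),(225,165),(184,142),(264,134),(190,196),(270,186)]:
    print(uv,W[uv[1],uv[0]].round(3))
E
```

```text
1 [137.  88.] 4783 zmax 0.209 rect [872. 192.] [104. 102.] 9.3 [111. 111. 107.]
6 [229.  84.] 330 zmax 0.064 rect [878. -10.] [59. 57.] 45.0 [121. 123. 123.]
8 [294.  94.] 334 zmax 0.042 rect [ 830. -240.] [86. 88.] 88.3 [43. 73. 71.]
16 [382. 116.] 318 zmax 0.137 rect [ 740. -542.] [23. 26.] 1.7 [70. 56. 45.]
19 [316. 124.] 401 zmax 0.156 rect [ 718. -309.] [27. 30.] 62.4 [63. 80. 79.]
21 [408. 131.] 459 zmax 0.167 rect [ 681. -620.] [27. 27.] 41.2 [96. 98. 99.]
24 [215. 167.] 6170 zmax 0.296 rect [563. 107.] [16. 14.] 87.8 [101.  83.  67.]
25 [ 29. 193.] 4948 zmax 0.128 rect [504. 640.] [375. 221.] 1.2 [119. 121. 117.]
27 [301. 164.] 306 zmax 0.044 rect [ 583. -255.] [40. 95.] 2.8 [91. 64. 46.]
28 [379. 168.] 304 zmax 0.044 rect [ 561. -530.] [82. 41.] 36.5 [126.  78.  94.]
30 [444. 196.] 1993 zmax 0.108 rect [ 451. -721.] [203. 220.] 90.0 [71. 50. 36.]
36 [329. 184.] 334 zmax 0.042 rect [ 511. -350.] [40. 93.] 14.2 [131. 133. 134.]
90 [357. 205.] 305 zmax 0.046 rect [ 434. -446.] [34. 80.] 42.4 [93. 91. 88.]
104 [ 34. 206.] 59 zmax 0.021 rect [461. 692.] [45. 52.] 26.0 [150. 149. 147.]
129 [298. 218.] 181 zmax 0.101 rect [ 395. -228.] [66. 63.] 43.2 [41. 68. 66.]
164 [330. 240.] 308 zmax 0.044 rect [ 317. -346.] [85. 38.] 34.9 [126.  79.  94.]
166 [411. 267.] 296 zmax 0.119 rect [ 223. -603.] [88. 45.] 88.6 [40. 69. 67.]
167 [ 20. 297.] 2318 zmax 0.664 rect [215. 395.] [49. 29.] 87.5 [40. 41. 40.]
(118, 166) [0.567 0.316 0.25 ]
(198, 167) [0.56  0.08  0.221]
(185, 165) [0.559 0.108 0.291]
(230, 200) [ 0.466 -0.002  0.004]
(230, 207) [ 0.441 -0.001 -0.   ]
(270, 137) [ 0.68  -0.15   0.042]
(285, 135) [ 0.694 -0.206 -0.   ]
(225, 140) [0.669 0.006 0.07 ]
(225, 165) [0.582 0.008 0.076]
(184, 142) [0.667 0.148 0.068]
(264, 134) [ 0.7   -0.13   0.002]
(190, 196) [0.481 0.13  0.067]
(270, 186) [ 0.507 -0.143  0.069]
```

View pics/crop_a.png

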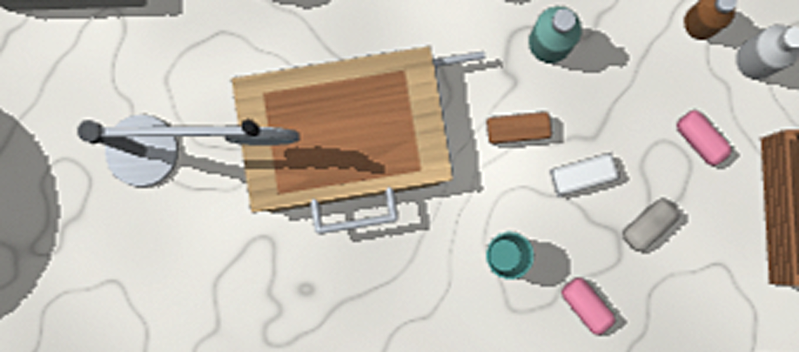

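The crop confirms it: brown nail brush, white soap case and grey pumice lie out, the pink ones are look-alikes, and there is no shaver. Next I'll fit the lid pose.

```bash
cat >> h.py <<'E'
def plan(target,N,jaw=None,speed=None,o=None,frac=1.0):
    """rows to go to target TCP (world) with tool down and jaw at angle jaw (rad, mod pi), straight line"""
    o=o or get_obs(); r=Rm(o['eef_rot']); p=np.array(o['ee_pos']); target=np.array(target,float)
    M=r.as_matrix()
    if jaw is not None:
        c=[]
        for k in (-1,0,1):
            a=jaw+k*np.pi; z=np.array([np.cos(a),np.sin(a),0]); x=np.array([0,0,-1.]); y=np.cross(z,x)
            G=R.from_matrix(np.stack([x,y,z],1)); c.append((( r.inv()*G).magnitude(),k,G))
        G=min(c,key=lambda t:t[0])[2]
    else: G=r
    rows=[]
    for i in range(N):
        k=N-i
        sh=r.inv().apply((target-p)/k)/0.30
        tv=(r.inv()*G).as_rotvec()/k/0.08
        sh=np.round(sh,3); tv=np.round(np.clip(tv,-1,1),2)
        rows.append(list(map(float,sh))+list(map(float,tv)))
        p=p+r.apply(sh*0.30); r=r*R.from_rotvec(tv*0.08)
    for i,q in enumerate(rows): print(i,q)
    print('end',p.round(4),'maxstep mm',max(np.linalg.norm(np.array(q[:3]))*300 for q in rows))
    return rows
E
python3 - <<'E'
from h import *
W=np.load('W0.npy')
m=(W[...,2]>0.05)&(W[...,2]<0.09)&(abs(W[...,0]-0.58)<.2)&(abs(W[...,1])<.25)
l=cv2.connectedComponentsWithStats(m.astype(np.uint8))[1]
X=W[(l==l[150,225])]; print(len(X),np.percentile(X[:,2],[5,50,95]))
r=cv2.minAreaRect((X[:,:2]*1000).astype(np.float32));print(r);print(cv2.boxPoints(r))
b=np.load('top0.npz')
m2=(W[...,2]>0.025)&(W[...,2]<0.06)
for lo,hi,nm in((.25,.35,'knob'),(.22,.25,'arm')):
    Q=W[(W[...,2]>lo)&(W[...,2]<hi)&(W[...,0]>.45)&(W[...,0]<.7)&(W[...,1]<.4)]
    print(nm,len(Q),Q.mean(0),Q.min(0),Q.max(0))
# bar & pin
q=W[195:212,205:260].reshape(-1,3); q=q[(q[:,2]>0.03)]; print('bar',q.shape,q.min(0),q.max(0)); 
q=q[q[:,0]<0.47];print(np.median(q,0), q.shape)
q=W[128:145,268:295].reshape(-1,3); q=q[(q[:,2]>0.02)&(q[:,1]<-.15)]; print('pin',q.round(3))
E
```

```text
5009 [0.06552301 0.07086624 0.07606866]
((563.449951171875, 5.1295013427734375), (247.0897979736328, 296.1712341308594), 7.465559959411621)
[[ 421.71155   135.90761 ]
 [ 460.1931   -157.75304 ]
 [ 705.18835  -125.648605]
 [ 666.7068    168.01204 ]]
knob 107 [0.56663374 0.22985803 0.26502377] [0.55581215 0.09839046 0.25002703] [0.58162399 0.33023805 0.29554563]
arm 302 [0.5654882  0.20664505 0.24224795] [0.55519814 0.08010781 0.22028969] [0.5815329  0.32891372 0.24997952]
bar (212, 3) [ 0.43662929 -0.07024673  0.03162699] [0.48261917 0.07947209 0.07915505]
[ 0.44855363 -0.00228385  0.07033343] (159, 3)
pin [[ 0.697 -0.189  0.04 ]
 [ 0.696 -0.192  0.047]
 [ 0.696 -0.196  0.043]
 [ 0.697 -0.199  0.039]
 [ 0.696 -0.203  0.043]
 [ 0.695 -0.168  0.038]
 [ 0.695 -0.171  0.038]
 [ 0.695 -0.175  0.036]
 [ 0.693 -0.178  0.045]
 [ 0.694 -0.182  0.039]
 [ 0.693 -0.185  0.042]
 [ 0.693 -0.189  0.043]
 [ 0.693 -0.192  0.041]
 [ 0.692 -0.195  0.046]
 [ 0.693 -0.199  0.04 ]
 [ 0.693 -0.203  0.042]
 [ 0.692 -0.206  0.048]
 [ 0.692 -0.15   0.039]
 [ 0.691 -0.154  0.04 ]
 [ 0.691 -0.157  0.04 ]
 [ 0.692 -0.161  0.037]
 [ 0.691 -0.164  0.039]
 [ 0.691 -0.168  0.039]
 [ 0.69  -0.171  0.043]
 [ 0.69  -0.174  0.045]
 [ 0.69  -0.178  0.044]
 [ 0.69  -0.182  0.041]
 [ 0.691 -0.185  0.039]
 [ 0.688 -0.188  0.05 ]
 [ 0.691 -0.192  0.037]
 [ 0.69  -0.196  0.042]
 [ 0.689 -0.199  0.044]
 [ 0.69  -0.203  0.04 ]
 [ 0.689 -0.206  0.044]
 [ 0.687 -0.153  0.045]
 [ 0.687 -0.157  0.044]
 [ 0.687 -0.16   0.042]
 [ 0.688 -0.164  0.039]
 [ 0.686 -0.167  0.046]
 [ 0.687 -0.171  0.042]
 [ 0.687 -0.174  0.042]
 [ 0.687 -0.178  0.04 ]
 [ 0.688 -0.182  0.036]
 [ 0.687 -0.185  0.038]
 [ 0.687 -0.189  0.037]
 [ 0.687 -0.192  0.039]
 [ 0.684 -0.153  0.042]
 [ 0.684 -0.157  0.039]
 [ 0.684 -0.16   0.039]
 [ 0.684 -0.164  0.04 ]
 [ 0.684 -0.168  0.038]
 [ 0.685 -0.171  0.034]]
```

Lid fit: chest yaw ≈0.13 rad, centre (0.587, 0.008), hinge (0.686, 0.021), bar (0.448, −0.010). Knob (0.563, 0.107), post (0.567, 0.317). The first move goes to above the knob.

```bash
python3 - <<'E'
from h import *
plan([0.563,0.107,0.335],20,jaw=0.13)
E
```

```text
0 [-0.02, -0.08, -0.053, 0.66, -0.0, 0.0]
1 [-0.02, -0.083, -0.048, 0.66, -0.0, 0.0]
2 [-0.02, -0.086, -0.044, 0.66, -0.0, 0.0]
3 [-0.02, -0.088, -0.039, 0.66, -0.0, 0.0]
4 [-0.02, -0.09, -0.035, 0.66, -0.0, 0.0]
5 [-0.02, -0.091, -0.03, 0.66, -0.0, 0.0]
6 [-0.02, -0.093, -0.025, 0.66, -0.0, 0.0]
7 [-0.02, -0.094, -0.02, 0.66, -0.0, 0.0]
8 [-0.02, -0.095, -0.015, 0.66, -0.0, 0.0]
9 [-0.02, -0.096, -0.01, 0.66, -0.0, 0.0]
10 [-0.02, -0.096, -0.005, 0.66, -0.0, 0.0]
11 [-0.02, -0.096, 0.0, 0.67, -0.0, 0.0]
12 [-0.021, -0.096, 0.005, 0.66, -0.0, 0.0]
13 [-0.02, -0.096, 0.01, 0.67, -0.0, 0.0]
14 [-0.021, -0.095, 0.016, 0.66, -0.0, 0.0]
15 [-0.02, -0.094, 0.02, 0.67, -0.0, 0.0]
16 [-0.021, -0.093, 0.026, 0.66, -0.0, 0.0]
17 [-0.02, -0.091, 0.03, 0.67, -0.0, 0.0]
18 [-0.021, -0.089, 0.035, 0.66, -0.0, 0.01]
19 [-0.02, -0.088, 0.04, 0.67, -0.01, 0.0]
end [0.5629 0.1069 0.3349] maxstep mm 29.646922268593073
```

move_arm([
  [[-0.03,-0.08,-0.053,0.66,0,0,1],[-0.03,-0.083,-0.048,0.66,0,0,1],[-0.03,-0.086,-0.044,0.66,0,0,1],[-0.03,-0.088,-0.039,0.66,0,0,1],[-0.03,-0.09,-0.035,0.66,0,0,1],[-0.03,-0.091,-0.03,0.66,0,0,1],[-0.03,-0.093,-0.025,0.66,0,0,1],[-0.03,-0.094,-0.02,0.66,0,0,1],[-0.03,-0.095,-0.015,0.66,0,0,1],[-0.03,-0.096,-0.01,0.66,0,0,1]],
], force=8)

```text
t: 1.1
ee_pos: [0.398, 0.3341, 0.3026]
eef_rot: [0.668, -0.227, 0.673, 0.223]
wrist_force: [-0.4, 1.4, 1.3]
grip_width: 1.001
```

```bash
python3 - <<'E'
from h import *
plan([0.563,0.107,0.335],10,jaw=0.13)
E
```

```text
0 [-0.011, -0.094, -0.002, 0.65, -0.01, 0.01]
1 [-0.011, -0.094, 0.003, 0.65, -0.01, 0.0]
2 [-0.011, -0.093, 0.008, 0.65, -0.01, 0.01]
3 [-0.011, -0.093, 0.013, 0.64, -0.01, 0.01]
4 [-0.011, -0.092, 0.017, 0.65, -0.01, 0.0]
5 [-0.01, -0.091, 0.022, 0.64, -0.01, 0.01]
6 [-0.011, -0.089, 0.027, 0.65, -0.01, 0.0]
7 [-0.011, -0.088, 0.032, 0.64, -0.01, 0.01]
8 [-0.01, -0.086, 0.036, 0.65, -0.01, 0.0]
9 [-0.011, -0.085, 0.04, 0.64, -0.02, 0.01]
end [0.563  0.1069 0.3351] maxstep mm 28.406689353037958
```

move_arm([
  [[-0.011,-0.094,-0.002,0.65,-0.01,0.01,1],[-0.011,-0.094,0.003,0.65,-0.01,0,1],[-0.011,-0.093,0.008,0.65,-0.01,0.01,1],[-0.011,-0.093,0.013,0.64,-0.01,0.01,1],[-0.011,-0.092,0.017,0.65,-0.01,0,1],[-0.01,-0.091,0.022,0.64,-0.01,0.01,1],[-0.011,-0.089,0.027,0.65,-0.01,0,1],[-0.011,-0.088,0.032,0.64,-0.01,0.01,1],[-0.01,-0.086,0.036,0.65,-0.01,0,1],[-0.011,-0.085,0.04,0.64,-0.02,0.01,1]],
])

```text
t: 2.1
ee_pos: [0.5651, 0.0941, 0.335]
eef_rot: [0.705, -0.038, 0.707, 0.038]
wrist_force: [1.4, -0.2, -0.1]
grip_width: 0.999
```

```bash
python3 - <<'E'
from h import *
plan([0.563,0.107,0.258],8,jaw=0.13)
grab('scene','s1')
E
```

```text
0 [0.032, 0.005, -0.0, -0.04, -0.01, -0.0]
1 [0.032, 0.006, -0.0, -0.03, -0.0, -0.0]
2 [0.032, 0.005, -0.0, -0.04, -0.01, -0.0]
3 [0.032, 0.006, -0.0, -0.03, -0.0, -0.0]
4 [0.032, 0.005, -0.0, -0.04, -0.01, -0.0]
5 [0.032, 0.006, -0.0, -0.03, -0.0, -0.0]
6 [0.032, 0.005, -0.001, -0.04, -0.01, -0.0]
7 [0.033, 0.006, -0.0, -0.03, -0.0, -0.0]
end [0.5631 0.1071 0.2579] maxstep mm 10.062305898749054
```

View pics/s1.png

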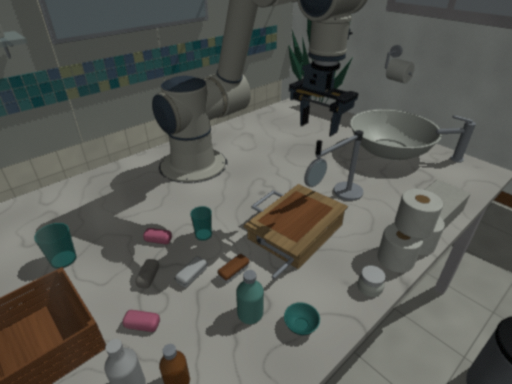

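```bash
python3 - <<'E'
from h import *
o=get_obs();print(o['t'],proj('scene',[o['ee_pos'],[.563,.107,.285],[.567,.317,.25]]))
p,d=grab('scene');W=cloud('scene',d)
print(W[143:156:3,319].round(3)); print(W[125:132,330].round(3),W[115:130:3,305].round(3))
grab('top','t1')
E
```

```text
2.15 [[318.37692159 130.35743763]
 [319.01499312 143.46695437]
 [358.88294833 133.18625947]]
[[0.566 0.102 0.289]
 [0.566 0.104 0.279]
 [0.569 0.103 0.27 ]
 [0.568 0.105 0.259]
 [0.566 0.11  0.245]]
[[0.614 0.078 0.373]
 [0.614 0.078 0.37 ]
 [0.614 0.08  0.366]
 [0.613 0.081 0.363]
 [0.615 0.079 0.361]
 [0.613 0.082 0.356]
 [0.615 0.08  0.354]] [[0.52  0.082 0.37 ]
 [0.52  0.083 0.36 ]
 [0.52  0.084 0.351]
 [0.519 0.087 0.34 ]
 [0.082 0.621 0.003]]
```

View pics/t1.png

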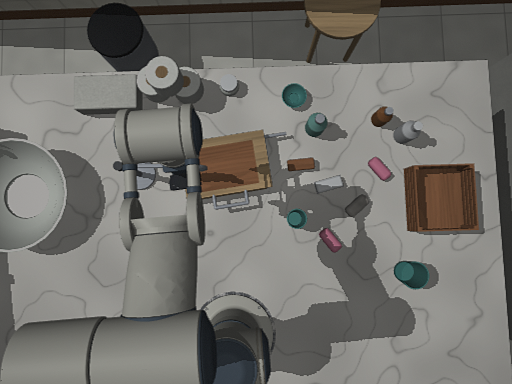

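The scene view has the open fingers straddling the line above the knob at (319,147), and depth agrees with the knob near (0.562,0.108). Going down and closing.

move_arm([
  [[0.032,0.006,0,-0.04,-0.01,0,1],[0.032,0.006,0,-0.04,0,0,1],[0.032,0.006,0,-0.04,-0.01,0,1],[0.032,0.006,0,-0.04,0,0,1],[0.032,0.006,0,-0.04,0,0,1],[0.032,0.006,0,-0.04,0,0,1],[0.032,0.005,0,-0.04,0,0,1],[0.032,0.004,0,0,0,0,0.15],[0,0,0,0,0,0,0.1],[0,0,0,0,0,0,0.1]],
], force=8)

```text
t: 3.25
ee_pos: [0.5599, 0.1118, 0.2491]
eef_rot: [0.703, -0.049, 0.708, 0.049]
wrist_force: [0.2, 0.1, -0.1]
grip_width: 0.771
```

move_arm([
  [[0,0,0,0,0,0,0.1],[0,0,0,0,0,0,0.1],[0,0,0,0,0,0,0.1],[0,0,0,0,0,0,0.1],[0,0,0,0,0,0,0.1],[0,0,0,0,0,0,0.1],[0,0,0,0,0,0,0.1],[0,0,0,0,0,0,0.1],[0,0,0,0,0,0,0.1],[0,0,0,0,0,0,0.1]],
])

```text
t: 4.25
ee_pos: [0.5609, 0.1116, 0.2508]
eef_rot: [0.704, -0.048, 0.706, 0.049]
wrist_force: [0.1, -0.1, 0.1]
grip_width: 0.194
```

```bash
cat >> h.py <<'E'
def path(P,o=None,jaw=None):
    """rows through waypoints P (first waypoint = after row 0), keep orientation (correct drift)"""
    o=o or get_obs(); r=Rm(o['eef_rot']); p=np.array(o['ee_pos'])
    if jaw is not None:
        z=np.array([np.cos(jaw),np.sin(jaw),0]); x=np.array([0,0,-1.]); G=R.from_matrix(np.stack([x,np.cross(z,x),z],1))
    for i,t in enumerate(P):
        sh=np.round(r.inv().apply(np.array(t)-p)/0.3,3); tv=np.zeros(3)
        if jaw is not None: tv=np.round(np.clip((r.inv()*G).as_rotvec()/(len(P)-i)/0.08,-1,1),2)
        print(i,[float(a) for a in sh]+[float(a) for a in tv]); p=p+r.apply(sh*0.3); r=r*R.from_rotvec(tv*0.08)
    print('end',p.round(4))
E
python3 - <<'E'
from h import *
o=get_obs();print(o['t'],o['ee_pos'],o['grip_width'],o['wrist_force'])
ax=np.array([.567,.317]); v=o['ee_pos'][:2]-ax; print(np.linalg.norm(v)); a0=np.arctan2(v[1],v[0]);print(a0)
rad=np.linalg.norm(v)
N=30
P=[list(ax+rad*np.array([np.cos(a0-1.57*(i+1)/N),np.sin(a0-1.57*(i+1)/N)]))+[o['ee_pos'][2]] for i in range(N)]
path(P)
E
```

```text
4.25 [0.56088118 0.11157201 0.25076432] 0.19400192863273208 [ 0.09356547 -0.10140212  0.06295613]
0.20551909650101574
-1.6005732179507615
0 [0.0, 0.007, -0.035, 0.0, 0.0, 0.0]
1 [0.0, 0.009, -0.035, 0.0, 0.0, 0.0]
2 [0.0, 0.01, -0.034, 0.0, 0.0, 0.0]
3 [0.0, 0.012, -0.034, 0.0, 0.0, 0.0]
4 [0.001, 0.015, -0.033, 0.0, 0.0, 0.0]
5 [-0.0, 0.015, -0.032, 0.0, 0.0, 0.0]
6 [-0.0, 0.018, -0.031, 0.0, 0.0, 0.0]
7 [-0.0, 0.019, -0.031, 0.0, 0.0, 0.0]
8 [-0.0, 0.02, -0.029, 0.0, 0.0, 0.0]
9 [0.0, 0.022, -0.028, 0.0, 0.0, 0.0]
10 [0.0, 0.024, -0.027, 0.0, 0.0, 0.0]
11 [0.0, 0.025, -0.026, 0.0, 0.0, 0.0]
12 [0.0, 0.026, -0.025, 0.0, 0.0, 0.0]
13 [0.0, 0.028, -0.023, 0.0, 0.0, 0.0]
14 [0.001, 0.028, -0.021, 0.0, 0.0, 0.0]
15 [-0.0, 0.03, -0.02, 0.0, 0.0, 0.0]
16 [-0.0, 0.031, -0.019, 0.0, 0.0, 0.0]
17 [-0.0, 0.031, -0.016, 0.0, 0.0, 0.0]
18 [-0.0, 0.033, -0.015, 0.0, 0.0, 0.0]
19 [-0.0, 0.033, -0.014, 0.0, 0.0, 0.0]
20 [-0.0, 0.034, -0.011, 0.0, 0.0, 0.0]
21 [0.0, 0.035, -0.01, 0.0, 0.0, 0.0]
22 [0.0, 0.035, -0.008, 0.0, 0.0, 0.0]
23 [0.0, 0.035, -0.007, 0.0, 0.0, 0.0]
24 [0.0, 0.035, -0.004, 0.0, 0.0, 0.0]
25 [0.0, 0.036, -0.002, 0.0, 0.0, 0.0]
26 [0.0, 0.036, -0.001, 0.0, 0.0, 0.0]
27 [0.0, 0.036, 0.001, 0.0, 0.0, 0.0]
28 [0.0, 0.036, 0.004, 0.0, 0.0, 0.0]
29 [0.0, 0.035, 0.005, 0.0, 0.0, 0.0]
end [0.3617 0.323  0.2509]
```

Knob gripped (opening 17.7 mm). Swinging it in stages.

move_arm([
  [[-0.005,0.007,-0.035,0,0,0,0.1],[0,0.009,-0.035,0,0,0,0.1],[0,0.01,-0.034,0,0,0,0.1],[0,0.012,-0.034,0,0,0,0.1],[0,0.015,-0.033,0,0,0,0.1],[0,0.015,-0.032,0,0,0,0.1],[0,0.018,-0.031,0,0,0,0.1],[0,0.019,-0.031,0,0,0,0.1],[0,0.02,-0.029,0,0,0,0.1],[0,0.022,-0.028,0,0,0,0.1]],
])

```text
t: 5.25
ee_pos: [0.4498, 0.1446, 0.2521]
eef_rot: [0.704, -0.048, 0.707, 0.049]
wrist_force: [4.0, 4.3, -6.6]
grip_width: 0.194
```

```bash
cat > m.py <<'E'
from h import *
import sys
o=get_obs();print(o['t'],o['ee_pos'],o['grip_width'],o['wrist_force'])
ax=np.array([.567,.317]); v=o['ee_pos'][:2]-ax; rad=np.linalg.norm(v); a0=np.arctan2(v[1],v[0])%(2*np.pi);print(rad,a0)
end=float(sys.argv[1]);N=int(sys.argv[2])
P=[list(ax+(rad+(.209-rad)*(i+1)/N)*np.array([np.cos(a0+(end-a0)*(i+1)/N),np.sin(a0+(end-a0)*(i+1)/N)]))+[.254] for i in range(N)]
path(P)
E
python3 m.py 3.10 20
```

```text
5.25 [0.4497775  0.1445838  0.25207289] 0.193528063991543 [ 3.96623864  4.32288436 -6.58551581]
0.20849090892683123 4.1152936870802606
0 [-0.006, 0.024, -0.026, 0.0, 0.0, 0.0]
1 [-0.0, 0.026, -0.024, 0.0, 0.0, 0.0]
2 [-0.0, 0.026, -0.023, 0.0, 0.0, 0.0]
3 [0.0, 0.028, -0.022, 0.0, 0.0, 0.0]
4 [0.0, 0.029, -0.02, 0.0, 0.0, 0.0]
5 [0.0, 0.03, -0.019, 0.0, 0.0, 0.0]
6 [0.0, 0.031, -0.017, 0.0, 0.0, 0.0]
7 [0.001, 0.032, -0.016, 0.0, 0.0, 0.0]
8 [-0.0, 0.032, -0.014, 0.0, 0.0, 0.0]
9 [-0.0, 0.033, -0.012, 0.0, 0.0, 0.0]
10 [-0.0, 0.034, -0.011, 0.0, 0.0, 0.0]
11 [-0.0, 0.034, -0.008, 0.0, 0.0, 0.0]
12 [-0.0, 0.035, -0.008, 0.0, 0.0, 0.0]
13 [0.0, 0.035, -0.005, 0.0, 0.0, 0.0]
14 [0.0, 0.035, -0.004, 0.0, 0.0, 0.0]
15 [0.0, 0.035, -0.002, 0.0, 0.0, 0.0]
16 [0.0, 0.035, 0.0, 0.0, 0.0, 0.0]
17 [0.0, 0.036, 0.002, 0.0, 0.0, 0.0]
18 [0.0, 0.035, 0.004, 0.0, 0.0, 0.0]
19 [0.0, 0.035, 0.005, 0.0, 0.0, 0.0]
end [0.3582 0.3258 0.2541]
```

move_arm([
  [[0.003,0.024,-0.026,0,0,0,0.1],[0,0.026,-0.024,0,0,0,0.1],[0,0.026,-0.023,0,0,0,0.1],[0,0.028,-0.022,0,0,0,0.1],[0,0.029,-0.02,0,0,0,0.1],[0,0.03,-0.019,0,0,0,0.1],[0,0.031,-0.017,0,0,0,0.1],[0,0.032,-0.016,0,0,0,0.1],[0,0.032,-0.014,0,0,0,0.1],[0,0.033,-0.012,0,0,0,0.1]],
])

```text
t: 6.25
ee_pos: [0.3758, 0.2303, 0.2521]
eef_rot: [0.706, -0.048, 0.705, 0.049]
wrist_force: [7.8, 2.1, -8.7]
grip_width: 0.196
```

```bash
sed -i 's/\[.254\]/[o["ee_pos"][2]]/' m.py; python3 m.py 3.10 10
```

```text
6.25 [0.37575773 0.23029209 0.25208238] 0.19589822773336982 [ 7.77631341  2.14880827 -8.71029479]
0.20998063711164844 3.5672646343508583
0 [0.0, 0.032, -0.008, 0.0, 0.0, 0.0]
1 [0.0, 0.032, -0.007, 0.0, 0.0, 0.0]
2 [0.0, 0.032, -0.005, 0.0, 0.0, 0.0]
3 [0.0, 0.032, -0.004, 0.0, 0.0, 0.0]
4 [0.0, 0.033, -0.002, 0.0, 0.0, 0.0]
5 [0.0, 0.032, -0.001, 0.0, 0.0, 0.0]
6 [0.0, 0.033, 0.001, 0.0, 0.0, 0.0]
7 [0.0, 0.033, 0.002, 0.0, 0.0, 0.0]
8 [0.0, 0.032, 0.004, 0.0, 0.0, 0.0]
9 [0.001, 0.032, 0.005, 0.0, 0.0, 0.0]
end [0.358  0.3257 0.2519]
```

move_arm([
  [[0.003,0.032,-0.006,0,0,0,0.1],[0,0.032,-0.005,0,0,0,0.1],[0,0.032,-0.003,0,0,0,0.1],[0,0.032,-0.002,0,0,0,0.1],[0,0.033,-0.001,0,0,0,0.1],[0,0.032,0,0,0,0,0.1],[0,0.033,0.001,0,0,0,0.1],[0,0.033,0.002,0,0,0,0.1],[0,0.032,0.004,0,0,0,0.1],[0,0.032,0.005,0,0,0,0.1]],
])

```text
t: 7.25
ee_pos: [0.3581, 0.3343, 0.2516]
eef_rot: [0.705, -0.049, 0.705, 0.049]
wrist_force: [6.7, -1.1, -1.0]
grip_width: 0.193
```

```bash
python3 m.py 3.10 10 | head -2
```

```text
7.25 [0.3581424  0.33425047 0.25155542] 0.19340795016478185 [ 6.65599587 -1.10588047 -0.97786232]
0.20956878205004784 3.059185310832916
```

Swung about 1.62 rad. Release and lift, then go over the bar.

move_arm([
  [[0,0,0,0,0,0,0.6],[0,0,0,0,0,0,0.6],[0,0,0,0,0,0,0.6],[0,0,0,0,0,0,0.6],[0,0,0,0,0,0,0.6],[-0.05,0,0,0,0,0,0.6],[-0.08,0,0,0,0,0,0.6],[-0.08,0,0,0,0,0,0.6],[-0.08,0,0,0,0,0,0.5],[0,0,0,0,0,0,0.4]],
])

```text
t: 8.25
ee_pos: [0.3574, 0.3335, 0.3411]
eef_rot: [0.704, -0.049, 0.707, 0.048]
wrist_force: [0.4, 0.0, -0.3]
grip_width: 0.455
```

```bash
python3 - <<'E'
from h import *
plan([0.448,-0.010,0.2],10,jaw=0.13)
E
```

```text
0 [0.047, -0.118, 0.014, 0.01, -0.0, 0.0]
1 [0.047, -0.117, 0.015, 0.01, -0.0, 0.0]
2 [0.047, -0.118, 0.015, 0.01, -0.01, 0.0]
3 [0.047, -0.117, 0.015, 0.01, -0.0, 0.0]
4 [0.047, -0.117, 0.015, 0.01, -0.01, 0.0]
5 [0.047, -0.118, 0.015, 0.01, -0.0, 0.0]
6 [0.047, -0.117, 0.015, 0.01, -0.01, 0.0]
7 [0.047, -0.118, 0.015, 0.01, -0.0, 0.0]
8 [0.047, -0.117, 0.015, 0.0, -0.01, 0.0]
9 [0.048, -0.118, 0.014, 0.01, -0.0, 0.0]
end [ 0.448  -0.0101  0.1999] maxstep mm 38.446846424641905
```

move_arm([
  [[0,-0.118,0.014,0.01,0,0,0.35],[0,-0.117,0.015,0.01,0,0,0.35],[0.04,-0.118,0.015,0.01,0,0,0.35],[0.06,-0.117,0.015,0.01,0,0,0.35],[0.06,-0.117,0.015,0.01,0,0,0.35],[0.06,-0.118,0.015,0.01,0,0,0.35],[0.06,-0.117,0.015,0.01,0,0,0.35],[0.06,-0.118,0.015,0.01,0,0,0.35],[0.06,-0.117,0.015,0,0,0,0.35],[0.05,-0.118,0.014,0.01,0,0,0.35]],
])

```text
t: 9.25
ee_pos: [0.4489, -0.0201, 0.1999]
eef_rot: [0.706, -0.047, 0.705, 0.048]
wrist_force: [1.2, 0.2, 0.8]
grip_width: 0.348
```

```bash
python3 - <<'E'
from h import *
o=get_obs();print(o['ee_pos'],o['q'])
plan([0.448,-0.010,0.08],8,jaw=0.13)
grab('scene','s2');grab('top','t2')
E
```

```text
[ 0.44891478 -0.0200793   0.19993489] [-0.17959317  0.26544647  1.7777585   0.00265275  1.09820028 -0.31491257]
0 [0.05, 0.004, 0.0, 0.01, 0.0, -0.0]
1 [0.05, 0.004, 0.0, 0.01, 0.0, -0.0]
2 [0.05, 0.004, 0.0, 0.01, 0.0, -0.0]
3 [0.05, 0.004, 0.0, 0.0, 0.0, -0.01]
4 [0.05, 0.004, 0.0, 0.01, 0.0, -0.0]
5 [0.05, 0.004, 0.0, 0.0, 0.0, -0.01]
6 [0.05, 0.005, 0.001, 0.01, 0.01, -0.0]
7 [0.05, 0.004, 0.0, 0.0, 0.0, -0.01]
end [ 0.448 -0.01   0.08 ] maxstep mm 15.077798247754878
```

View pics/s2.png

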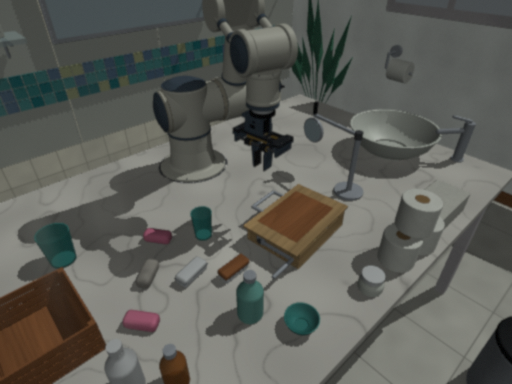

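move_arm([
  [[0.05,0.004,0,0.01,0,0,0.35],[0.05,0.004,0,0.01,0,0,0.35],[0.05,0.004,0,0.01,0,0,0.35],[0.05,0.004,0,0,0,0,0.35],[0.05,0.004,0,0.01,0,0,0.35],[0.05,0.004,0,0,0,0,0.35],[0.05,0.004,0,0.01,0,0,0.35],[0.05,0.004,0,0,0,0,0.35],[0,0,0,0,0,0,0.35],[0,0,0,0,0,0,0.35]],
])

```text
t: 10.35
ee_pos: [0.4445, -0.0104, 0.0741]
eef_rot: [0.705, -0.042, 0.707, 0.044]
wrist_force: [0.6, 0.3, 0.5]
grip_width: 0.352
```

```bash
python3 - <<'E'
from h import *
o=get_obs();print(o['ee_pos'],(o['ee_pos']-[.686,.021,0])[:2]@[.9915,.13])
W=np.load('W0.npy');u=np.array([.9915,.130]);v=np.array([-.13,.9915])
q=W[190:215,200:265].reshape(-1,3); q=q[q[:,2]>.05]
s=(q[:,:2]-[.587,.008])@u; t=(q[:,:2]-[.587,.008])@v
k=(s<-.12)&(abs(t)<.04); print(k.sum(),np.percentile(s[k],[2,50,98]),np.median(q[k,2])); k=(s<-.108); print(np.percentile(t[k],[1,99]))
p,d=grab('scene','s3');cv2.imwrite('pics/s3c.png',cv2.resize(p[130:260,190:370,::-1],None,fx=4,fy=4))
E
```

```text
[ 0.44451976 -0.01037863  0.07409645] -0.24350687960763753
85 [-0.14708232 -0.14157512 -0.13583568] 0.06994893129397828
[-0.06031587  0.05993335]
```

View pics/s3c.png

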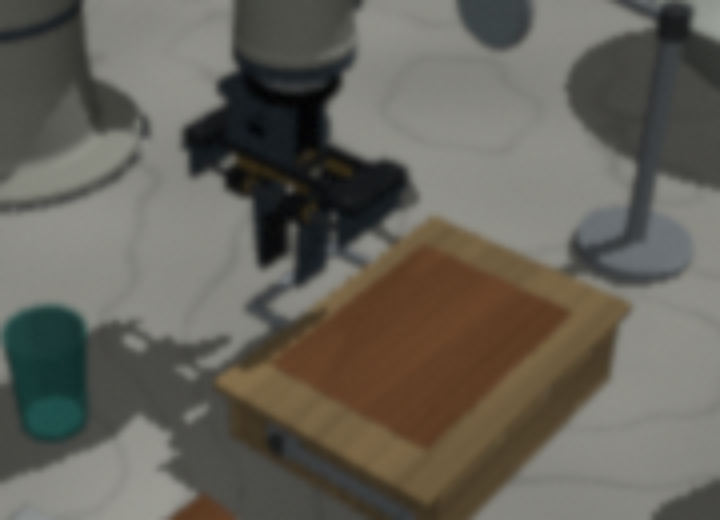

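Fingers straddle the bar's line and the bar is right where it was fitted. Descend and pinch.

move_arm([
  [[0.02,0,0.003,0,0,0,0.35],[0.02,0,0.002,0,0,0,0.35],[0.02,0,0.002,0,0,0,0.35],[0.02,0,0.001,0,0,0,0.35],[0.008,0,0,0,0,0,0.1],[0,0,0,0,0,0,0.05],[0,0,0,0,0,0,0.05],[0,0,0,0,0,0,0.05],[0,0,0,0,0,0,0.05],[0,0,0,0,0,0,0.05]],
], force=15)

```text
t: 11.4
ee_pos: [0.4455, -0.0104, 0.047]
eef_rot: [0.704, -0.043, 0.707, 0.045]
wrist_force: [0.1, 0.1, -2.5]
grip_width: 0.131
```

```bash
cat > lid.py <<'E'
from h import *
import sys
# lid.py end_angle rows total_rows : arc of bar around hinge
o=get_obs();print(o['t'],o['ee_pos'].round(4),o['grip_width'],o['wrist_force'].round(1))
u=np.array([.9915,.130]);v=np.array([-.13,.9915]);H=np.array([.686,.021]);zh=.0605
x=-(o['ee_pos'][:2]-H)@u; y=(o['ee_pos'][:2]-H)@v; z=o['ee_pos'][2]+.0188-zh
off=np.arctan2(.005,.24); rad=np.hypot(x,z); a=np.arctan2(z,x)-off
print('rad',rad,'lid',a,'y',y)
if len(sys.argv)>1:
    end=float(sys.argv[1]);N=int(sys.argv[2]);n=int(sys.argv[3])
    r0=rad; P=[]
    for i in range(N):
        k=(i+1)/N; k2=min(1,(i+1)/5); r=r0+(.240-r0)*k2
        if len(sys.argv)>4:   # ease
            k=1-(1-k)**1.5
        b=a+(end-a)*k+off
        P.append(list(H-u*r*np.cos(b)+v*y)+[zh+r*np.sin(b)-.0188])
    path(P[:n],jaw=.13)
E
python3 lid.py 1.0 20 20
```

```text
11.4 [ 0.4455 -0.0104  0.047 ] 0.13091601090495952 [ 0.1  0.1 -2.5]
rad 0.24256715902787296 lid 0.001025685699016659 y 0.00013884214957555032
0 [-0.04, 0.0, 0.003, -0.0, -0.0, -0.0]
1 [-0.04, 0.0, 0.006, -0.0, -0.0, -0.0]
2 [-0.04, 0.0, 0.007, -0.0, -0.0, -0.0]
3 [-0.039, 0.001, 0.01, -0.0, -0.0, -0.0]
4 [-0.038, -0.0, 0.011, -0.01, -0.0, -0.0]
5 [-0.038, 0.0, 0.011, -0.0, -0.0, -0.0]
6 [-0.038, 0.0, 0.014, -0.01, -0.0, -0.0]
7 [-0.037, 0.0, 0.015, -0.0, -0.0, -0.0]
8 [-0.036, 0.001, 0.017, -0.01, -0.0, -0.0]
9 [-0.035, -0.0, 0.019, -0.0, -0.01, -0.0]
10 [-0.034, -0.0, 0.021, -0.01, -0.0, -0.0]
11 [-0.034, 0.0, 0.022, -0.0, -0.01, -0.0]
12 [-0.032, 0.0, 0.024, -0.01, -0.0, -0.0]
13 [-0.03, 0.001, 0.025, -0.0, -0.01, -0.01]
14 [-0.03, -0.0, 0.027, -0.01, -0.0, -0.0]
15 [-0.028, -0.0, 0.029, -0.0, -0.01, -0.01]
16 [-0.026, -0.0, 0.03, -0.01, -0.0, -0.0]
17 [-0.025, -0.0, 0.031, -0.0, -0.01, -0.01]
18 [-0.024, 0.0, 0.032, -0.01, -0.0, -0.0]
19 [-0.021, 0.0, 0.034, -0.0, -0.01, -0.01]
end [0.5616 0.0048 0.2462]
```

move_arm([
  [[-0.04,0,0.001,0,0,0,0.05],[-0.04,0,0.004,0,0,0,0.05],[-0.04,0,0.006,0,0,0,0.05],[-0.039,0,0.008,0,0,0,0.05],[-0.038,0,0.01,0,0,0,0.05],[-0.038,0,0.011,0,0,0,0.05],[-0.038,0,0.014,0,0,0,0.05],[-0.037,0,0.015,0,0,0,0.05],[-0.036,0,0.017,0,0,0,0.05],[-0.035,0,0.019,0,0,0,0.05]],
])

```text
t: 12.4
ee_pos: [0.4775, -0.0062, 0.1646]
eef_rot: [0.703, -0.042, 0.708, 0.045]
wrist_force: [2.4, 0.2, -4.1]
grip_width: 0.124
```

```bash
sed -i 's/H=np.array(\[.686,.021\])/H=np.array([.684,.021])/' lid.py; python3 lid.py 1.05 10 10
```

```text
12.4 [ 0.4775 -0.0062  0.1646] 0.12377232313282016 [ 2.4  0.2 -4.1]
rad 0.2418083226976395 lid 0.5120973312375372 y -7.598265227553901e-05
0 [-0.036, 0.0, 0.024, -0.01, -0.01, -0.0]
1 [-0.035, 0.001, 0.026, -0.01, -0.01, -0.01]
2 [-0.033, -0.0, 0.027, -0.01, -0.01, -0.0]
3 [-0.032, 0.0, 0.029, -0.01, -0.01, -0.01]
4 [-0.03, 0.0, 0.031, -0.01, -0.01, -0.0]
5 [-0.029, 0.0, 0.032, -0.01, -0.01, -0.01]
6 [-0.028, 0.001, 0.033, -0.0, -0.0, -0.0]
7 [-0.025, -0.0, 0.035, -0.01, -0.01, -0.01]
8 [-0.024, -0.0, 0.036, -0.0, -0.0, -0.0]
9 [-0.021, -0.0, 0.037, -0.01, -0.01, -0.01]
end [0.57   0.0061 0.2522]
```

move_arm([
  [[-0.036,0,0.024,-0.01,-0.01,0,0.05],[-0.035,0,0.026,-0.01,-0.01,0,0.05],[-0.033,0,0.027,-0.01,-0.01,0,0.05],[-0.032,0,0.029,-0.01,-0.01,0,0.05],[-0.03,0,0.031,-0.01,-0.01,0,0.05],[-0.029,0,0.032,-0.01,-0.01,0,0.05],[-0.028,0,0.033,0,0,0,0.05],[-0.025,0,0.035,-0.01,-0.01,0,0.05],[-0.024,0,0.036,0,0,0,0.05],[-0.021,0,0.037,-0.01,-0.01,0,0.05]],
])

```text
t: 13.4
ee_pos: [0.5652, 0.0055, 0.2546]
eef_rot: [0.7, -0.045, 0.711, 0.047]
wrist_force: [-2.5, -0.7, 2.3]
grip_width: 0.126
```

```bash
python3 lid.py 1.5 10 10
```

```text
13.4 [0.5652 0.0055 0.2546] 0.12645783321825574 [-2.5 -0.7  2.3]
rad 0.2443067312722601 lid 1.0373804140232836 y 9.780324559064724e-05
0 [-0.016, 0.0, 0.034, 0.0, -0.02, -0.01]
1 [-0.014, 0.0, 0.035, 0.0, -0.02, -0.01]
2 [-0.012, 0.0, 0.036, 0.0, -0.02, -0.0]
3 [-0.01, 0.0, 0.035, 0.0, -0.02, -0.01]
4 [-0.009, 0.0, 0.037, 0.0, -0.02, -0.0]
5 [-0.01, 0.0, 0.035, 0.0, -0.02, -0.01]
6 [-0.008, 0.0, 0.036, 0.0, -0.02, -0.0]
7 [-0.006, 0.0, 0.037, 0.0, -0.02, -0.01]
8 [-0.004, 0.0, 0.037, 0.0, -0.01, -0.0]
9 [-0.003, 0.0, 0.037, 0.01, -0.02, -0.01]
end [0.6722 0.0195 0.2814]
```

move_arm([
  [[-0.017,0,0.034,0,-0.02,-0.01,0.05],[-0.015,0,0.035,0,-0.02,0,0.05],[-0.013,0,0.036,0,-0.02,0,0.05],[-0.012,0,0.036,0,-0.02,-0.01,0.05],[-0.011,0,0.037,0,-0.02,0,0.05],[-0.01,0,0.036,0,-0.02,0,0.05],[-0.008,0,0.036,0,-0.02,0,0.05],[-0.006,0,0.037,0,-0.02,-0.01,0.05],[-0.004,0,0.037,0,-0.01,0,0.05],[-0.003,0,0.037,0.01,-0.02,0,0.05]],
])

```text
t: 14.4
ee_pos: [0.6733, 0.0197, 0.2851]
eef_rot: [0.703, -0.045, 0.708, 0.046]
wrist_force: [-0.8, -0.1, 1.4]
grip_width: 0.125
```

```bash
python3 lid.py 1.745 10 10
```

```text
14.4 [0.6733 0.0197 0.2851] 0.12497498042213787 [-0.8 -0.1  1.4]
rad 0.24365536160707135 lid 1.505657821260241 y 0.00014253144058186648
0 [0.002, 0.0, 0.019, -0.0, -0.01, -0.0]
1 [0.002, 0.0, 0.02, -0.0, -0.01, -0.0]
2 [0.003, 0.0, 0.019, -0.0, -0.01, -0.0]
3 [0.003, 0.0, 0.019, -0.0, -0.01, -0.0]
4 [0.003, 0.0, 0.019, -0.0, -0.01, -0.0]
5 [0.002, 0.0, 0.019, -0.0, -0.0, -0.01]
6 [0.002, 0.0, 0.019, -0.0, -0.01, -0.0]
7 [0.003, 0.0, 0.019, -0.0, -0.0, -0.01]
8 [0.003, 0.0, 0.019, -0.0, -0.01, -0.0]
9 [0.003, 0.0, 0.019, -0.01, -0.0, -0.01]
end [0.7301 0.0271 0.2772]
```

move_arm([
  [[0.001,0,0.019,0,-0.01,0,0.05],[0.001,0,0.02,0,-0.01,0,0.05],[0.001,0,0.019,0,-0.01,0,0.05],[0.002,0,0.019,0,-0.01,0,0.05],[0.002,0,0.019,0,-0.01,0,0.05],[0.002,0,0.019,0,0,0,0.05],[0.002,0,0.019,0,-0.01,0,0.05],[0.003,0,0.018,0,0,0,0.05],[0.003,0,0.017,0,-0.01,0,0.05],[0.003,0,0.012,0,0,0,0.05]],
])

```text
t: 15.4
ee_pos: [0.7312, 0.0274, 0.279]
eef_rot: [0.706, -0.045, 0.706, 0.046]
wrist_force: [-14.5, -2.3, 11.5]
grip_width: 0.125
```

```bash
python3 lid.py; python3 - <<'E'
from h import *
grab('scene','s4')
E
```

```text
15.4 [0.7312 0.0274 0.279 ] 0.1254038977031545 [-14.5  -2.3  11.5]
rad 0.24199763552219183 lid 1.747854605620558 y 0.00018015658181462203
```

View pics/s4.png

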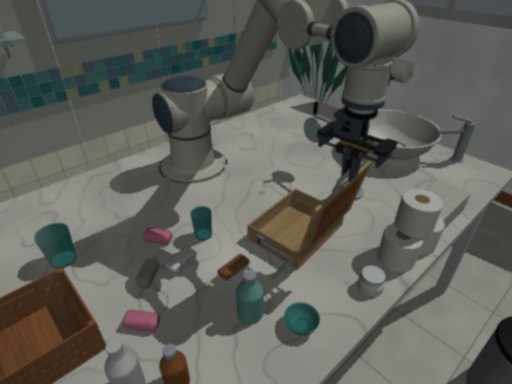

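Lid is at its stop (force rises there, lid ≈1.75). The soap case seems to have been knocked to (182,260), so I'll re-measure. Release now.

move_arm([
  [[0,0,-0.005,0,0,0,0.35],[0,0,0,0,0,0,0.35],[0,0,0,0,0,0,0.35],[0,0,0,0,0,0,0.35],[0,0,0,0,0,0,0.35],[-0.04,0,0,0,0,0,0.35],[-0.06,0,0,0,0,0,0.35],[-0.06,0,0,0,0,0,0.35],[-0.06,0,-0.02,0,0,0,0.6],[-0.06,0,-0.06,0,0,0,1]],
])

```text
t: 16.45
ee_pos: [0.7055, 0.024, 0.3649]
eef_rot: [0.704, -0.045, 0.708, 0.047]
wrist_force: [0.1, -0.7, -0.4]
grip_width: 0.492
```

move_arm([
  [[0,-0.05,-0.12,0,0,0,1],[0,-0.06,-0.13,0,0,0,1],[0,-0.06,-0.13,0,0,0,1],[0,-0.06,-0.13,0,0,0,1],[0,-0.05,-0.1,0,0,0,1],[0,-0.05,-0.05,0,0,0,1],[0,0,-0.05,0,0,0,1],[0,0,-0.05,0,0,0,1],[0,0,0,0,0,0,1],[0,0,0,0,0,0,1]],
])

```text
t: 17.45
ee_pos: [0.4842, -0.1075, 0.3773]
eef_rot: [0.709, -0.047, 0.702, 0.045]
wrist_force: [0.1, 0.1, 1.0]
grip_width: 1.003
```

```bash
cat >> h.py <<'E'
def find(save=None,name='top'):
    p,d=grab(name,save); W=cloud(name,d)
    m=((W[...,2]>0.016)&(W[...,2]<0.06)&(W[...,0]>0.25)&(W[...,0]<0.95)&(W[...,1]<-.1)&(W[...,1]>-.6)).astype(np.uint8)
    n,l,s,c=cv2.connectedComponentsWithStats(m)
    for i in range(1,n):
        if not 150<s[i,4]<600: continue
        X=W[l==i]; X=X[(X[:,2]>0.02)]
        if len(X)<100: continue
        r=cv2.minAreaRect((X[:,:2]*1000).astype(np.float32)); b=cv2.boxPoints(r)
        e=[b[1]-b[0],b[2]-b[1]]; L=max(e,key=np.linalg.norm); w=min(map(np.linalg.norm,e))
        print(c[i].round(0),'ctr',np.round(r[0],1),'mean',(X[:,:2].mean(0)*1000).round(1),'L',np.linalg.norm(L).round(0),'w',w.round(0),'ang',round(float(np.arctan2(L[1],L[0])%np.pi),3),'z',np.median(X[:,2]).round(3),p[l==i].mean(0).round(0))
    return p,d,W
E
python3 - <<'E'
from h import *
o=get_obs();print(o['t'],o['ee_pos'],o['q'])
find('t5');grab('scene','s5')
E
```

```text
17.45 [ 0.48422377 -0.10753506  0.37729577] [-0.34036271  0.1740677   1.38774526  0.00193324  1.56974004 -0.47035031]
[294.  94.] ctr [ 829.5 -239.5] mean [ 835.5 -242.2] L 87.0 w 87.0 ang 0.75 z 0.03 [47. 79. 76.]
[379. 168.] ctr [ 561.7 -531.2] mean [ 560.2 -528.5] L 87.0 w 42.0 ang 0.649 z 0.034 [136.  85. 102.]
[329. 200.] ctr [ 455.6 -350.7] mean [ 455.3 -349.1] L 96.0 w 42.0 ang 1.803 z 0.033 [120. 122. 123.]
[357. 205.] ctr [ 433.4 -445.4] mean [ 433.8 -443.5] L 87.0 w 43.0 ang 2.272 z 0.034 [78. 76. 74.]
[330. 240.] ctr [ 317.1 -347.5] mean [ 317.4 -345.9] L 88.0 w 43.0 ang 0.648 z 0.034 [137.  85. 102.]
```

View pics/t5.png

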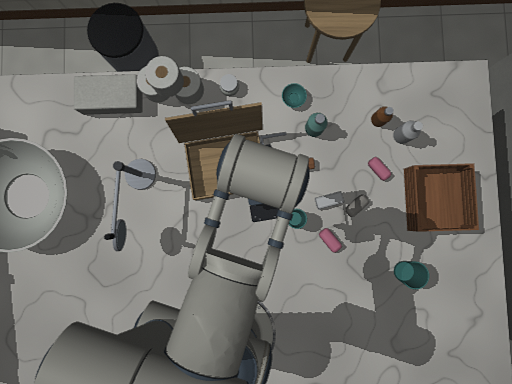

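The soap case has moved to (0.456,−0.350). I take the nail brush first, as it's hidden by the arm from above but was clear in the scene view. Plan the approach.

```bash
python3 - <<'E'
from h import *
p,d=grab('scene','s6');W=cloud('scene',d)
cv2.imwrite('pics/s6c.png',cv2.resize(p[150:340,110:370,::-1],None,fx=3,fy=3))
m=((W[...,2]>0.02)&(W[...,2]<.05)&(abs(W[...,0]-.583)<.09)&(abs(W[...,1]+.255)<.08)).astype(np.uint8)
n,l,s,c=cv2.connectedComponentsWithStats(m)
for i in range(1,n):
    if s[i,4]>60:
        X=W[l==i];r=cv2.minAreaRect((X[:,:2]*1000).astype(np.float32));print(c[i],r,p[l==i].mean(0))
m=(W[...,2]>.07)&(W[...,2]<.16)&(abs(W[...,0]-.71)<.07)&(abs(W[...,1]+.309)<.07)
X=W[m];print(len(X),X.min(0),X.max(0))
plan([0.583,-0.25,0.14],10,jaw=0.05)
E
```

```text
[233.02298851 266.64597701] ((582.8724365234375, -253.6739501953125), (40.40766525268555, 95.1988754272461), 3.758202075958252) [85.43678161 59.42758621 40.07816092]
774 [ 0.68739999 -0.34229628  0.07013288] [ 0.7495288  -0.27802771  0.15382364]
0 [0.079, -0.051, 0.026, 0.1, 0.01, 0.0]
1 [0.079, -0.051, 0.026, 0.1, 0.01, 0.0]
2 [0.079, -0.051, 0.027, 0.1, 0.01, 0.0]
3 [0.079, -0.051, 0.027, 0.1, 0.01, 0.0]
4 [0.079, -0.05, 0.027, 0.1, 0.01, 0.0]
5 [0.079, -0.05, 0.028, 0.1, 0.01, 0.01]
6 [0.079, -0.05, 0.028, 0.1, 0.01, 0.0]
7 [0.08, -0.05, 0.029, 0.1, 0.01, 0.01]
8 [0.079, -0.049, 0.03, 0.1, 0.02, 0.0]
9 [0.08, -0.05, 0.03, 0.11, 0.01, 0.01]
end [ 0.5831 -0.2501  0.1399] maxstep mm 29.698484809834994
```

View pics/s6c.png

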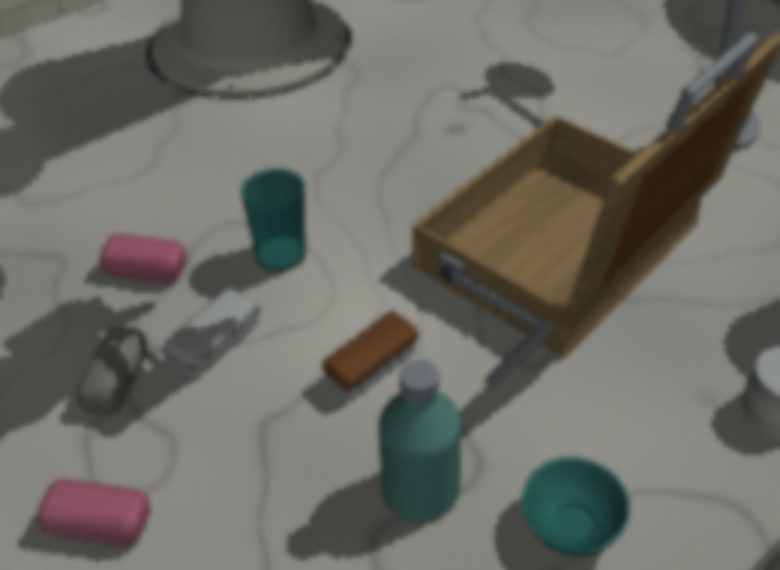

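The view shows the lid standing back, chest empty, brush at crop (370,350) and its pose unchanged (both cameras agree within 2 mm).

move_arm([
  [[0.079,-0.051,0.026,0.1,0.01,0,0.85],[0.079,-0.051,0.026,0.1,0.01,0,0.85],[0.079,-0.051,0.027,0.1,0.01,0,0.85],[0.079,-0.051,0.027,0.1,0.01,0,0.85],[0.079,-0.05,0.027,0.1,0.01,0,0.85],[0.079,-0.05,0.028,0.1,0.01,0,0.85],[0.079,-0.05,0.028,0.1,0.01,0,0.85],[0.08,-0.05,0.029,0.1,0.01,0,0.85],[0.079,-0.045,0.03,0.1,0.01,0,0.85],[0.08,-0.02,0.02,0.1,0.01,0,0.85]],
], force=20)

```text
t: 18.6
ee_pos: [0.5913, -0.2427, 0.1314]
eef_rot: [0.709, -0.02, 0.705, 0.018]
wrist_force: [0.5, 0.3, 1.1]
grip_width: 0.851
```

```bash
python3 - <<'E'
from h import *
plan([0.583,-0.25,0.012],7,jaw=0.05)
E
```

```text
0 [0.057, -0.003, -0.004, 0.01, 0.01, 0.01]
1 [0.057, -0.003, -0.004, 0.01, 0.01, 0.0]
2 [0.057, -0.003, -0.005, 0.01, 0.01, 0.01]
3 [0.057, -0.003, -0.004, 0.01, 0.01, 0.0]
4 [0.057, -0.003, -0.004, 0.01, 0.01, 0.01]
5 [0.057, -0.004, -0.005, 0.0, 0.01, 0.0]
6 [0.056, -0.003, -0.004, 0.01, 0.02, 0.01]
end [ 0.5831 -0.2499  0.012 ] maxstep mm 17.207556479639983
```

move_arm([
  [[0.057,-0.003,-0.005,0.01,0.01,0,0.85],[0.057,-0.003,-0.005,0.01,0.01,0,0.85],[0.057,-0.003,-0.005,0.01,0.01,0,0.85],[0.057,-0.003,-0.005,0.01,0.01,0,0.85],[0.057,-0.004,-0.005,0.01,0.01,0,0.85],[0.05,-0.004,-0.005,0,0.01,0,0.85],[0.03,-0.003,-0.002,0,0,0,0.85],[0.015,0,0,0,0,0,0.85],[0.005,0,0,0,0,0,0.85],[0,0,0,0,0,0,0.3]],
])

```text
t: 19.6
ee_pos: [0.5856, -0.2484, 0.0024]
eef_rot: [0.705, -0.019, 0.709, 0.02]
wrist_force: [-0.1, -0.2, 0.0]
grip_width: 0.792
```

move_arm([
  [[0,0,0,0,0,0,0.2],[0,0,0,0,0,0,0.2],[0,0,0,0,0,0,0.2],[0,0,0,0,0,0,0.2],[0,0,0,0,0,0,0.2],[0,0,0,0,0,0,0.2],[0,0,0,0,0,0,0.2],[0,0,0,0,0,0,0.2],[-0.03,0,0,0,0,0,0.2],[-0.06,0,0,0,0,0,0.2]],
])

```text
t: 20.6
ee_pos: [0.5855, -0.2481, 0.0306]
eef_rot: [0.705, -0.019, 0.709, 0.02]
wrist_force: [0.2, -1.1, -0.3]
grip_width: 0.436
```

```bash
cat > place.py <<'E'
from h import *
import sys
u=np.array([.9915,.130]);v=np.array([-.13,.9915]);C=np.array([.585,.008])
sx,sy,z,N=map(float,sys.argv[1:5])
t=list(C+u*sx+v*sy)+[z]; print(np.round(t,4))
o=get_obs();print(o['t'],o['ee_pos'].round(4),o['grip_width'])
plan(t,int(N),jaw=1.70 if len(sys.argv)<6 else float(sys.argv[5]))
E
python3 - <<'E'
from h import *
o=get_obs();print(o['ee_pos'],o['grip_width'])
E
python3 place.py -0.015 0.078 0.17 20
```

```text
[ 0.58550822 -0.24808078  0.03061074] 0.4356893369905815
[0.56   0.0834 0.17  ]
20.6 [ 0.5855 -0.2481  0.0306] 0.4356893369905815
0 [-0.023, 0.055, -0.001, 0.93, -0.0, 0.0]
1 [-0.023, 0.055, -0.006, 0.94, -0.0, 0.0]
2 [-0.023, 0.055, -0.01, 0.93, -0.0, 0.0]
3 [-0.023, 0.054, -0.014, 0.94, -0.0, 0.0]
4 [-0.023, 0.053, -0.018, 0.93, -0.0, 0.0]
5 [-0.023, 0.051, -0.021, 0.94, -0.0, 0.0]
6 [-0.023, 0.049, -0.025, 0.93, -0.0, 0.0]
7 [-0.023, 0.047, -0.029, 0.94, -0.0, 0.0]
8 [-0.023, 0.045, -0.032, 0.93, -0.01, 0.0]
9 [-0.023, 0.043, -0.036, 0.94, -0.0, 0.01]
10 [-0.023, 0.04, -0.039, 0.93, -0.01, 0.0]
11 [-0.023, 0.037, -0.041, 0.94, -0.0, 0.01]
12 [-0.023, 0.033, -0.044, 0.93, -0.0, 0.0]
13 [-0.023, 0.03, -0.047, 0.94, -0.01, 0.01]
14 [-0.023, 0.027, -0.049, 0.93, -0.0, 0.0]
15 [-0.024, 0.023, -0.05, 0.94, -0.01, 0.01]
16 [-0.023, 0.019, -0.052, 0.93, -0.0, 0.0]
17 [-0.024, 0.015, -0.053, 0.94, -0.01, 0.01]
18 [-0.023, 0.011, -0.054, 0.93, -0.0, 0.0]
19 [-0.024, 0.007, -0.055, 0.94, -0.01, 0.01]
end [0.56   0.0833 0.1701] maxstep mm 18.184058952830085
```

Brush held (39.6 mm). Lift first, turning as it rises.

move_arm([
  [[-0.09,0,0,0,0,0,0.2],[-0.11,0,0,0.2,0,0,0.2],[-0.11,0.01,0,0.9,0,0,0.2],[-0.11,0.03,0,0.95,0,0,0.2],[-0.05,0.05,-0.01,0.95,0,0,0.2],[0,0.06,-0.02,0.95,0,0,0.2],[0,0.06,-0.025,0.95,0,0,0.2],[0,0.06,-0.03,0.95,0,0,0.2],[0,0.06,-0.035,0.95,0,0,0.2],[0,0.06,-0.04,0.95,0,0,0.2]],
])

```text
t: 21.6
ee_pos: [0.575, -0.1192, 0.1873]
eef_rot: [0.677, 0.206, 0.675, -0.207]
wrist_force: [0.0, 1.0, -1.9]
grip_width: 0.438
```

```bash
python3 place.py -0.015 0.078 0.16 12
```

```text
[0.56   0.0834 0.16  ]
21.6 [ 0.575  -0.1192  0.1873] 0.438137602795133
0 [0.007, 0.044, -0.035, 0.88, 0.0, -0.0]
1 [0.007, 0.042, -0.038, 0.89, 0.0, -0.0]
2 [0.008, 0.039, -0.041, 0.88, 0.0, -0.0]
3 [0.007, 0.036, -0.043, 0.89, 0.0, -0.0]
4 [0.008, 0.033, -0.046, 0.88, 0.01, -0.0]
5 [0.008, 0.03, -0.048, 0.89, 0.0, -0.0]
6 [0.007, 0.026, -0.05, 0.88, 0.0, -0.0]
7 [0.008, 0.022, -0.052, 0.89, 0.01, -0.0]
8 [0.007, 0.019, -0.053, 0.88, 0.0, -0.0]
9 [0.008, 0.015, -0.054, 0.89, 0.01, -0.0]
10 [0.007, 0.011, -0.056, 0.88, 0.0, -0.01]
11 [0.008, 0.007, -0.056, 0.89, 0.01, -0.0]
end [0.5601 0.0835 0.1599] maxstep mm 17.24934781375806
```

move_arm([
  [[0.007,0.044,-0.035,0.88,0,0,0.2],[0.007,0.042,-0.038,0.89,0,0,0.2],[0.008,0.039,-0.041,0.88,0,0,0.2],[0.007,0.036,-0.043,0.89,0,0,0.2],[0.008,0.033,-0.046,0.88,0,0,0.2],[0.008,0.03,-0.048,0.89,0,0,0.2],[0.007,0.026,-0.05,0.88,0,0,0.2],[0.008,0.022,-0.052,0.89,0,0,0.2],[0.007,0.015,-0.05,0.88,0,0,0.2],[0.005,0.01,-0.04,0.6,0,0,0.2]],
])

```text
t: 22.6
ee_pos: [0.5624, 0.0521, 0.1718]
eef_rot: [0.564, 0.431, 0.559, -0.429]
wrist_force: [-1.0, -0.9, -1.1]
grip_width: 0.438
```

move_arm([
  [[0,0.002,-0.03,0.4,0,0,0.2],[0,0.002,-0.015,0.2,0,0,0.2],[0,0,0,0,0,0,0.2],[0,0,0,0,0,0,0.2],[0,0,0,0,0,0,0.2],[0,0,0,0,0,0,0.2],[0,0,0,0,0,0,0.2],[0,0,0,0,0,0,0.2],[0,0,0,0,0,0,0.2],[0,0,0,0,0,0,0.2]],
])

```text
t: 23.6
ee_pos: [0.56, 0.0657, 0.1737]
eef_rot: [0.554, 0.445, 0.548, -0.442]
wrist_force: [-0.2, -0.1, -0.7]
grip_width: 0.436
```

```bash
python3 place.py -0.015 0.078 0.020 8;python3 - <<'E'
from h import *
p,d=grab('scene','s7')
E
```

```text
[0.56   0.0834 0.02  ]
23.6 [0.56   0.0657 0.1737] 0.4355623235816115
0 [0.064, 0.001, -0.008, 0.13, 0.01, -0.01]
1 [0.064, 0.001, -0.007, 0.13, 0.01, -0.01]
2 [0.064, 0.001, -0.007, 0.14, 0.01, -0.01]
3 [0.064, 0.001, -0.008, 0.13, 0.01, -0.01]
4 [0.064, 0.001, -0.007, 0.14, 0.0, -0.02]
5 [0.064, 0.001, -0.007, 0.13, 0.01, -0.01]
6 [0.064, 0.001, -0.008, 0.14, 0.0, -0.02]
7 [0.064, 0.001, -0.007, 0.13, 0.01, -0.01]
end [0.56   0.0833 0.0201] maxstep mm 19.351744107444166
```

View pics/s7.png

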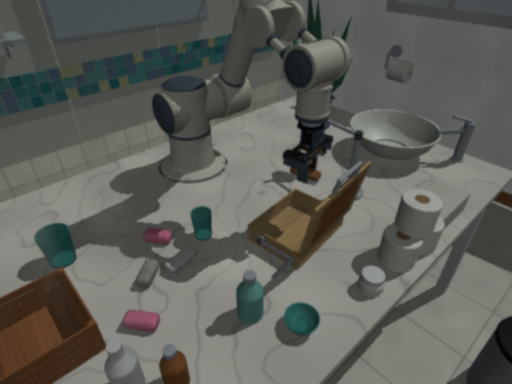

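Brush is in the fingers above the chest. Lowering.

move_arm([
  [[0.05,0.001,-0.008,0.13,0.01,-0.01,0.2],[0.064,0.001,-0.008,0.13,0.01,-0.01,0.2],[0.064,0.001,-0.008,0.14,0.01,-0.01,0.2],[0.064,0.001,-0.008,0.13,0.01,-0.01,0.2],[0.064,0.001,-0.008,0.14,0,-0.02,0.2],[0.064,0.001,-0.008,0.13,0.01,-0.01,0.2],[0.05,0.001,-0.008,0.14,0,-0.02,0.2],[0.03,0.001,-0.003,0.13,0.01,-0.01,0.2],[0.015,0,0,0,0,0,0.2],[0,0,0,0,0,0,0.2]],
])

```text
t: 24.65
ee_pos: [0.562, 0.084, 0.0302]
eef_rot: [0.531, 0.468, 0.53, -0.466]
wrist_force: [0.8, 0.0, -0.8]
grip_width: 0.436
```

```bash
python3 place.py -0.015 0.078 0.012 2
```

```text
[0.56   0.0834 0.012 ]
24.65 [0.562  0.084  0.0302] 0.436168704313559
0 [0.03, -0.004, 0.001, -0.02, 0.0, -0.02]
1 [0.031, -0.003, 0.0, -0.01, 0.0, -0.03]
end [0.5601 0.0834 0.0119] maxstep mm 9.343446901438462
```

move_arm([
  [[0.02,-0.002,0,-0.02,0,-0.02,0.2],[0.02,-0.002,0,0,0,-0.02,0.2],[0.012,-0.002,0,0,0,0,0.2],[0.004,0,0,0,0,0,0.2],[0,0,0,0,0,0,0.55],[0,0,0,0,0,0,0.55],[0,0,0,0,0,0,0.55],[0,0,0,0,0,0,0.55],[-0.03,0,0,0,0,0,0.55],[-0.08,0,0,0,0,0,0.55]],
])

```text
t: 25.65
ee_pos: [0.5601, 0.0834, 0.0464]
eef_rot: [0.531, 0.467, 0.531, -0.467]
wrist_force: [0.8, 0.5, 1.0]
grip_width: 0.551
```

move_arm([
  [[-0.12,0,0,0,0,0,0.55],[-0.13,0,0,0,0,0,0.85],[-0.13,0,0.02,-0.8,0,0,0.85],[-0.1,0,0.07,-0.9,0,0,0.85],[0,0.02,0.1,-0.9,0,0,0.85],[0,0.02,0.12,-0.9,0,0,0.85],[0,0,0.12,-0.9,0,0,0.85],[0,-0.02,0.12,-0.9,0,0,0.85],[0,-0.05,0.11,-0.9,0,0,0.85],[0,-0.06,0.1,-0.9,0,0,0.85]],
])

```text
t: 26.65
ee_pos: [0.6341, -0.1442, 0.2096]
eef_rot: [0.648, 0.292, 0.641, -0.289]
wrist_force: [-0.3, -0.1, -0.1]
grip_width: 0.851
```

```bash
python3 - <<'E'
from h import *
o=get_obs();print(o['t'],o['ee_pos'])
find('t8');grab('scene','s8')
plan([.456,-.35,.16],12,jaw=.232)
E
```

```text
26.65 [ 0.63410376 -0.14424787  0.20962445]
[296.  89.] ctr [ 850.  -246.2] mean [ 855.2 -246.3] L 87.0 w 46.0 ang 1.247 z 0.03 [52. 84. 81.]
[380. 168.] ctr [ 561.3 -530.4] mean [ 560.5 -528.4] L 87.0 w 44.0 ang 0.69 z 0.034 [93. 59. 70.]
[329. 200.] ctr [ 455.6 -350.2] mean [ 455.3 -349.1] L 95.0 w 42.0 ang 1.801 z 0.033 [149. 151. 152.]
[357. 205.] ctr [ 432.8 -444.4] mean [ 433.4 -443.3] L 85.0 w 43.0 ang 2.262 z 0.034 [75. 74. 71.]
[330. 240.] ctr [ 317.1 -347.4] mean [ 317.3 -346.2] L 88.0 w 42.0 ang 0.644 z 0.034 [134.  84. 101.]
0 [0.013, -0.075, 0.01, -1.0, 0.01, -0.0]
1 [0.013, -0.075, 0.004, -1.0, 0.01, -0.0]
2 [0.013, -0.075, -0.002, -1.0, 0.01, -0.0]
3 [0.013, -0.075, -0.008, -1.0, 0.01, -0.0]
4 [0.013, -0.074, -0.014, -1.0, 0.01, -0.0]
5 [0.014, -0.072, -0.02, -1.0, 0.01, -0.0]
6 [0.013, -0.07, -0.026, -1.0, 0.02, -0.0]
7 [0.014, -0.068, -0.032, -1.0, 0.02, -0.0]
8 [0.014, -0.065, -0.037, -1.0, 0.01, -0.01]
9 [0.013, -0.062, -0.042, -1.0, 0.01, -0.0]
10 [0.014, -0.059, -0.047, -1.0, 0.02, -0.01]
11 [0.014, -0.055, -0.051, -1.0, 0.01, -0.0]
end [ 0.456  -0.3499  0.1599] maxstep mm 23.031717261203084
```

View pics/s8.png

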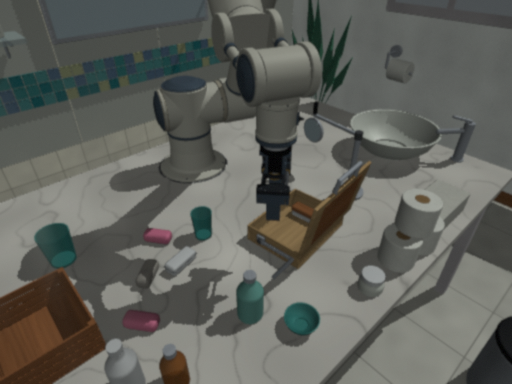

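Brush is hidden behind the gripper but released in the chest. The case and pumice are unchanged. Going to the soap case.

move_arm([
  [[0.013,-0.08,0.01,-1,0.01,0,0.85],[0.013,-0.085,0.004,-1,0.01,0,0.85],[0.013,-0.085,-0.002,-1,0.01,0,0.85],[0.013,-0.085,-0.008,-1,0.01,0,0.85],[0.013,-0.085,-0.015,-1,0.01,0,0.85],[0.014,-0.082,-0.022,-1,0.01,0,0.85],[0.013,-0.08,-0.03,-1,0.01,0,0.85],[0.014,-0.075,-0.037,-1,0.01,0,0.85],[0.014,-0.06,-0.037,-1,0.01,0,0.85],[0.013,-0.04,-0.03,-0.9,0.01,0,0.85]],
])

```text
t: 27.75
ee_pos: [0.4719, -0.3266, 0.1731]
eef_rot: [0.71, 0.012, 0.704, -0.011]
wrist_force: [0.4, -0.5, -0.6]
grip_width: 0.847
```

move_arm([
  [[0,-0.01,-0.01,-0.8,0,0,0.85],[0,0,0,-0.3,0,0,0.85],[0,0,0,0,0,0,0.85],[0,0,0,0,0,0,0.85],[0,0,0,0,0,0,0.85],[0,0,0,0,0,0,0.85],[0,0,0,0,0,0,0.85],[0,0,0,0,0,0,0.85],[0,0,0,0,0,0,0.85],[0,0,0,0,0,0,0.85]],
])

```text
t: 28.75
ee_pos: [0.4687, -0.3275, 0.175]
eef_rot: [0.71, -0.019, 0.704, 0.02]
wrist_force: [-0.1, -0.2, -0.2]
grip_width: 0.854
```

```bash
python3 - <<'E'
from h import *
o=get_obs();print(o['t'],o['ee_pos'])
plan([.456,-.35,.01],8,jaw=.232)
p,d=grab('scene','s9')
cv2.imwrite('pics/s9c.png',cv2.resize(p[170:300,100:350,::-1],None,fx=3,fy=3))
E
```

```text
28.75 [ 0.46871938 -0.32746915  0.17497391]
0 [0.069, -0.009, -0.006, -0.28, 0.01, 0.0]
1 [0.069, -0.009, -0.007, -0.28, 0.01, 0.0]
2 [0.069, -0.009, -0.007, -0.28, 0.02, 0.0]
3 [0.069, -0.009, -0.007, -0.28, 0.01, 0.0]
4 [0.068, -0.008, -0.007, -0.27, 0.02, 0.0]
5 [0.069, -0.008, -0.007, -0.28, 0.01, 0.0]
6 [0.068, -0.009, -0.007, -0.27, 0.02, 0.0]
7 [0.069, -0.008, -0.007, -0.28, 0.01, 0.0]
end [ 0.456  -0.35    0.0099] maxstep mm 20.980705421887038
```

View pics/s9c.png

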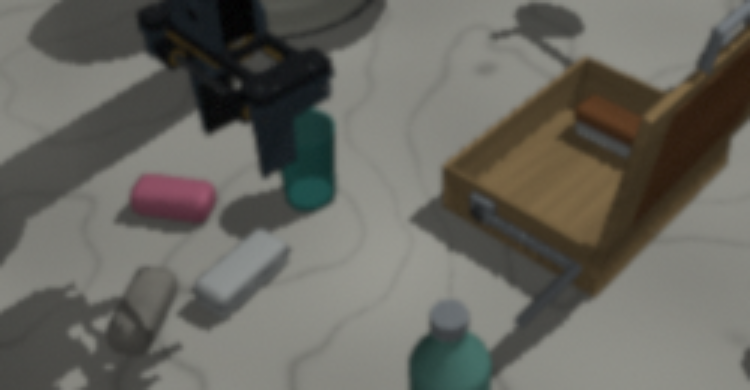

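Brush is in the chest at the far left, and the case at crop (240,275) is clear. Finish the turn while descending.

move_arm([
  [[0.05,-0.012,-0.008,-0.4,0.01,0,0.85],[0.065,-0.013,-0.009,-0.5,0.01,0,0.85],[0.065,-0.013,-0.009,-0.5,0.02,0,0.85],[0.065,-0.013,-0.009,-0.5,0.01,0,0.85],[0.065,-0.009,-0.008,-0.3,0.02,0,0.85],[0.065,-0.006,-0.005,0,0.01,0,0.85],[0.06,-0.003,-0.003,0,0.02,0,0.85],[0.04,0,0,0,0.01,0,0.85],[0.02,0,0,0,0,0,0.85],[0,0,0,0,0,0,0.85]],
])

```text
t: 29.8
ee_pos: [0.4582, -0.3524, 0.0219]
eef_rot: [0.703, -0.085, 0.701, 0.083]
wrist_force: [-0.5, -0.1, 0.9]
grip_width: 0.848
```

```bash
python3 - <<'E'
from h import *
o=get_obs();print(o['t'],o['ee_pos'])
plan([.456,-.35,.01],4,jaw=.232)
E
```

```text
29.8 [ 0.45823063 -0.352428    0.02188196]
0 [0.01, 0.002, -0.001, 0.02, 0.01, 0.01]
1 [0.01, 0.003, -0.001, 0.02, 0.01, 0.01]
2 [0.01, 0.002, -0.002, 0.01, 0.0, 0.01]
3 [0.01, 0.003, -0.001, 0.02, 0.01, 0.01]
end [ 0.4561 -0.3499  0.0099] maxstep mm 3.1464265445104544
```

move_arm([
  [[0.015,0.004,-0.003,0.02,0.01,0.01,0.85],[0.015,0.003,-0.003,0.02,0.01,0.01,0.6],[0.006,0,0,0,0,0,0.3],[0,0,0,0,0,0,0.2],[0,0,0,0,0,0,0.2],[0,0,0,0,0,0,0.2],[0,0,0,0,0,0,0.2],[0,0,0,0,0,0,0.2],[0,0,0,0,0,0,0.2],[0,0,0,0,0,0,0.2]],
])

```text
t: 30.8
ee_pos: [0.457, -0.3515, 0.0128]
eef_rot: [0.703, -0.084, 0.701, 0.081]
wrist_force: [-0.8, -0.1, -1.3]
grip_width: 0.459
```

move_arm([
  [[0,0,0,0,0,0,0.2],[-0.05,0,0,0,0,0,0.2],[-0.1,0,0,0,0,0,0.2],[-0.11,0,0,0.5,0,0,0.2],[-0.11,0.02,0.02,0.9,0,0,0.2],[-0.11,0.05,0.04,0.95,0,0,0.2],[-0.05,0.1,0.04,0.95,0,0,0.2],[0,0.11,0.02,0.95,0,0,0.2],[0,0.11,0,0.95,0,0,0.2],[0,0.11,-0.02,0.95,0,0,0.2]],
])

```text
t: 31.8
ee_pos: [0.4953, -0.1968, 0.1781]
eef_rot: [0.702, 0.098, 0.698, -0.1]
wrist_force: [1.0, -0.5, -0.7]
grip_width: 0.457
```

```bash
python3 place.py -0.015 0.0 0.16 13
```

```text
[0.5701 0.006  0.16  ]
31.8 [ 0.4953 -0.1968  0.1781] 0.4566517836746172
0 [0.005, 0.055, 0.004, 1.0, 0.01, -0.0]
1 [0.004, 0.055, -0.0, 1.0, 0.01, -0.0]
2 [0.005, 0.055, -0.005, 1.0, 0.01, -0.0]
3 [0.004, 0.055, -0.009, 1.0, 0.01, -0.0]
4 [0.005, 0.054, -0.014, 1.0, 0.01, -0.0]
5 [0.005, 0.053, -0.018, 1.0, 0.01, -0.0]
6 [0.004, 0.051, -0.022, 1.0, 0.0, -0.0]
7 [0.005, 0.049, -0.026, 1.0, 0.01, -0.0]
8 [0.004, 0.047, -0.03, 1.0, 0.0, -0.0]
9 [0.005, 0.044, -0.033, 1.0, 0.01, -0.0]
10 [0.004, 0.041, -0.037, 1.0, 0.0, -0.0]
11 [0.005, 0.038, -0.04, 1.0, 0.01, -0.0]
12 [0.004, 0.035, -0.043, 1.0, 0.0, -0.01]
end [0.5701 0.006  0.1601] maxstep mm 16.85882558187254
```

move_arm([
  [[0.005,0.05,0.004,1,0.01,0,0.2],[0.004,0.05,0,1,0.01,0,0.2],[0.005,0.052,-0.005,1,0.01,0,0.2],[0.004,0.052,-0.009,1,0.01,0,0.2],[0.005,0.052,-0.014,1,0.01,0,0.2],[0.005,0.052,-0.018,1,0.01,0,0.2],[0.004,0.051,-0.022,1,0,0,0.2],[0.005,0.049,-0.026,1,0.01,0,0.2],[0.004,0.047,-0.03,1,0,0,0.2],[0.005,0.044,-0.033,1,0.01,0,0.2]],
])

```text
t: 32.8
ee_pos: [0.5526, -0.0368, 0.1641]
eef_rot: [0.6, 0.373, 0.601, -0.373]
wrist_force: [0.5, -0.5, -1.6]
grip_width: 0.46
```

move_arm([
  [[0,0.025,-0.03,1,0,0,0.2],[0,0.01,-0.015,0.9,0,0,0.2],[0,0,0,0.4,0,0,0.2],[0,0,0,0,0,0,0.2],[0,0,0,0,0,0,0.2],[0,0,0,0,0,0,0.2],[0,0,0,0,0,0,0.2],[0,0,0,0,0,0,0.2],[0,0,0,0,0,0,0.2],[0,0,0,0,0,0,0.2]],
])

```text
t: 33.8
ee_pos: [0.5564, -0.0177, 0.1635]
eef_rot: [0.562, 0.428, 0.563, -0.429]
wrist_force: [-0.2, 0.1, -0.6]
grip_width: 0.46
```

```bash
python3 place.py -0.015 0.0 0.022 8
```

```text
[0.5701 0.006  0.022 ]
33.8 [ 0.5564 -0.0177  0.1635] 0.4604092725717752
0 [0.059, 0.008, -0.008, 0.22, -0.0, 0.0]
1 [0.059, 0.008, -0.008, 0.22, -0.0, 0.0]
2 [0.059, 0.008, -0.008, 0.22, -0.0, 0.0]
3 [0.059, 0.008, -0.008, 0.22, -0.0, 0.0]
4 [0.059, 0.008, -0.009, 0.22, -0.0, 0.01]
5 [0.059, 0.007, -0.009, 0.21, -0.0, 0.0]
6 [0.059, 0.007, -0.009, 0.22, -0.01, 0.01]
7 [0.059, 0.008, -0.008, 0.21, -0.0, 0.0]
end [0.5702 0.0059 0.0219] maxstep mm 18.064883060789516
```

move_arm([
  [[0.04,0.012,-0.012,0.35,0,0,0.2],[0.055,0.013,-0.013,0.4,0,0,0.2],[0.06,0.013,-0.013,0.4,0,0,0.2],[0.06,0.012,-0.013,0.35,0,0,0.2],[0.06,0.008,-0.01,0.25,0,0,0.2],[0.06,0.004,-0.006,0.1,0,0,0.2],[0.05,0.001,-0.003,0,0,0,0.2],[0.035,0,0,0,0,0,0.2],[0.015,0,0,0,0,0,0.2],[0.003,0,0,0,0,0,0.2]],
])

```text
t: 34.8
ee_pos: [0.5731, 0.0071, 0.0284]
eef_rot: [0.528, 0.471, 0.527, -0.47]
wrist_force: [-0.9, 0.1, -1.1]
grip_width: 0.459
```

```bash
python3 place.py -0.015 0.0 0.021 2
```

```text
[0.5701 0.006  0.021 ]
34.8 [0.5731 0.0071 0.0284] 0.4586547340535044
0 [0.012, -0.005, 0.001, -0.09, 0.0, -0.01]
1 [0.013, -0.005, 0.001, -0.09, 0.0, -0.02]
end [0.5702 0.0062 0.0209] maxstep mm 4.189272013130682
```

move_arm([
  [[0.012,-0.003,0,-0.05,0,0,0.2],[0.01,-0.003,0,0,0,0,0.2],[0.003,0,0,0,0,0,0.2],[0,0,0,0,0,0,0.58],[0,0,0,0,0,0,0.58],[0,0,0,0,0,0,0.58],[0,0,0,0,0,0,0.58],[-0.03,0,0,0,0,0,0.58],[-0.08,0,0,0,0,0,0.58],[-0.12,0,0,0,0,0,0.58]],
])

```text
t: 35.8
ee_pos: [0.5697, 0.0068, 0.0907]
eef_rot: [0.528, 0.469, 0.529, -0.47]
wrist_force: [1.0, 0.3, 0.8]
grip_width: 0.582
```

move_arm([
  [[-0.12,0,0,0,0,0,0.58],[-0.1,0,0.05,0,0,0,0.85],[-0.05,-0.02,0.1,-0.7,0,0,0.85],[0,-0.03,0.13,-0.9,0,0,0.85],[0,-0.04,0.14,-0.9,0,0,0.85],[0,-0.05,0.14,-0.9,0,0,0.85],[0,-0.05,0.13,-0.9,0,0,0.85],[0,-0.06,0.12,-0.9,0,0,0.85],[0,-0.06,0.11,-0.9,0,0,0.85],[0,-0.05,0.08,-0.9,0,0,0.85]],
])

```text
t: 36.8
ee_pos: [0.5724, -0.3235, 0.1899]
eef_rot: [0.646, 0.297, 0.637, -0.296]
wrist_force: [0.0, 0.3, 0.4]
grip_width: 0.852
```

```bash
python3 - <<'E'
from h import *
o=get_obs();print(o['t'],o['ee_pos'])
find('t10');p,d=grab('scene','s10')
cv2.imwrite('pics/s10c.png',cv2.resize(p[150:300,100:370,::-1],None,fx=2.8,fy=2.8))
plan([.434,-.444,.16],10,jaw=.70)
E
```

```text
36.8 [ 0.57238561 -0.32346256  0.18993534]
[295.  94.] ctr [ 830.2 -240.1] mean [ 835.1 -242.6] L 88.0 w 86.0 ang 1.228 z 0.031 [50. 83. 81.]
[267. 150.] ctr [ 633.3 -134.7] mean [ 635.3 -138.8] L 175.0 w 76.0 ang 2.67 z 0.043 [85. 84. 82.]
0 [0.009, -0.061, 0.0, -1.0, 0.02, 0.0]
1 [0.01, -0.061, -0.004, -1.0, 0.02, 0.0]
2 [0.009, -0.06, -0.009, -1.0, 0.02, 0.0]
3 [0.01, -0.059, -0.014, -1.0, 0.02, 0.0]
4 [0.01, -0.058, -0.019, -1.0, 0.02, 0.0]
5 [0.009, -0.056, -0.023, -1.0, 0.02, -0.0]
6 [0.01, -0.054, -0.028, -1.0, 0.02, -0.0]
7 [0.01, -0.052, -0.032, -1.0, 0.02, -0.01]
8 [0.009, -0.05, -0.036, -1.0, 0.02, -0.01]
9 [0.01, -0.046, -0.041, -1.0, 0.01, -0.01]
end [ 0.4339 -0.444   0.16  ] maxstep mm 18.727786842016332
```

View pics/s10c.png

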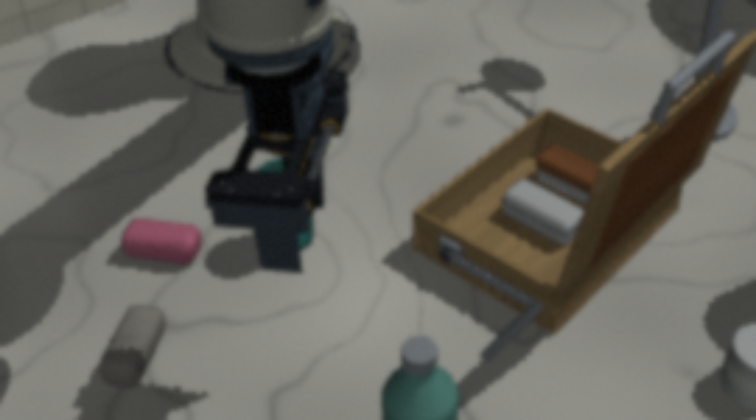

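Brush and case lie side by side in the chest. The pumice is at crop (133,345).

move_arm([
  [[0.009,-0.055,0,-1,0.02,0,0.85],[0.01,-0.061,-0.004,-1,0.02,0,0.85],[0.009,-0.06,-0.009,-1,0.02,0,0.85],[0.01,-0.059,-0.014,-1,0.02,0,0.85],[0.01,-0.058,-0.019,-1,0.02,0,0.85],[0.009,-0.056,-0.023,-1,0.02,0,0.85],[0.01,-0.05,-0.028,-1,0.02,0,0.85],[0.01,-0.04,-0.028,-0.8,0.02,0,0.85],[0.009,-0.02,-0.02,-0.4,0.01,0,0.85],[0,0,0,0,0,0,0.85]],
])

```text
t: 37.9
ee_pos: [0.4554, -0.4156, 0.1675]
eef_rot: [0.705, 0.069, 0.703, -0.066]
wrist_force: [-0.2, 1.2, 1.5]
grip_width: 0.85
```

```bash
python3 - <<'E'
from h import *
o=get_obs();print(o['t'],o['ee_pos'],o['dq'].round(2))
p,d=grab('scene','s11');W=cloud('scene',d)
m=((W[...,2]>0.018)&(W[...,2]<.05)&(abs(W[...,0]-.434)<.08)&(abs(W[...,1]+.444)<.08)).astype(np.uint8)
n,l,s,c=cv2.connectedComponentsWithStats(m)
for i in range(1,n):
    if s[i,4]>60:
        X=W[l==i];r=cv2.minAreaRect((X[:,:2]*1000).astype(np.float32));print(c[i],r,p[l==i].mean(0),X.mean(0))
plan([.433,-.444,.012],9,jaw=.70)
E
```

```text
37.9 [ 0.45541561 -0.41561941  0.16753444] [ 0.01 -0.01 -0.    0.01  0.01  0.03]
[146.9375     272.43990385] ((434.1361083984375, -443.8420715332031), (40.12220001220703, 88.28202819824219), 38.30010986328125) [90.60576923 89.55769231 84.15625   ] [ 0.44091064 -0.44761328  0.03301697]
0 [0.058, -0.012, -0.006, -1.0, 0.01, -0.0]
1 [0.058, -0.012, -0.007, -1.0, 0.0, -0.01]
2 [0.058, -0.011, -0.008, -1.0, 0.01, -0.0]
3 [0.057, -0.01, -0.009, -1.0, 0.0, -0.01]
4 [0.058, -0.01, -0.01, -1.0, 0.01, -0.0]
5 [0.057, -0.009, -0.011, -1.0, 0.0, -0.01]
6 [0.058, -0.008, -0.011, -1.0, 0.01, -0.01]
7 [0.057, -0.006, -0.012, -1.0, 0.0, -0.0]
8 [0.058, -0.006, -0.013, -1.0, 0.0, -0.01]
end [ 0.433  -0.4441  0.012 ] maxstep mm 17.922332437492617
```

move_arm([
  [[0.02,-0.012,-0.006,-1,0,0,0.85],[0.03,-0.012,-0.007,-1,0,0,0.85],[0.03,-0.012,-0.008,-1,0,0,0.85],[0.04,-0.011,-0.009,-1,0,0,0.85],[0.04,-0.011,-0.01,-1,0,0,0.85],[0.04,-0.01,-0.011,-1,0,0,0.85],[0.04,-0.009,-0.012,-1,0,0,0.85],[0.03,-0.006,-0.013,-1,0,0,0.85],[0.02,-0.004,-0.01,-1,0,0,0.85],[0,0,0,-0.7,0,0,0.85]],
])

```text
t: 38.95
ee_pos: [0.441, -0.4391, 0.0827]
eef_rot: [0.678, -0.21, 0.672, 0.21]
wrist_force: [0.4, 0.4, -0.5]
grip_width: 0.851
```

```bash
python3 - <<'E'
from h import *
o=get_obs();print(o['t'],o['ee_pos'],o['dq'].round(2))
plan([.433,-.444,.010],5,jaw=.69)
E
```

```text
38.95 [ 0.44095586 -0.43908922  0.08265154] [ 0.02 -0.01 -0.01  0.    0.01 -0.54]
0 [0.048, 0.0, -0.007, -0.22, 0.02, 0.01]
1 [0.048, 0.001, -0.006, -0.22, 0.02, 0.01]
2 [0.049, 0.001, -0.006, -0.21, 0.02, 0.01]
3 [0.049, 0.0, -0.007, -0.22, 0.02, 0.01]
4 [0.048, 0.001, -0.006, -0.21, 0.01, 0.0]
end [ 0.433 -0.444  0.01 ] maxstep mm 14.849242404917499
```

move_arm([
  [[0.02,0,-0.01,-0.3,0.02,0.01,0.85],[0.035,0,-0.01,-0.2,0.02,0.01,0.85],[0.045,0,-0.008,-0.1,0.02,0.01,0.85],[0.045,0,-0.005,0,0.02,0.01,0.85],[0.04,0,-0.002,0,0,0,0.85],[0.025,0,0,0,0,0,0.85],[0.012,0,0,0,0,0,0.85],[0.004,0,0,0,0,0,0.5],[0,0,0,0,0,0,0.2],[0,0,0,0,0,0,0.2]],
])

```text
t: 39.95
ee_pos: [0.4336, -0.4439, 0.0088]
eef_rot: [0.67, -0.225, 0.67, 0.226]
wrist_force: [0.1, -0.6, 0.1]
grip_width: 0.619
```

move_arm([
  [[0,0,0,0,0,0,0.2],[0,0,0,0,0,0,0.2],[0,0,0,0,0,0,0.2],[0,0,0,0,0,0,0.2],[0,0,0,0,0,0,0.2],[-0.04,0,0,0,0,0,0.2],[-0.09,0,0,0,0,0,0.2],[-0.12,0,0,0,0,0,0.2],[-0.12,0,0,0.6,0,0,0.2],[-0.1,0,0,0.8,0,0,0.2]],
])

```text
t: 40.95
ee_pos: [0.4322, -0.4423, 0.1547]
eef_rot: [0.681, -0.185, 0.683, 0.189]
wrist_force: [1.0, -0.8, -1.1]
grip_width: 0.467
```

```bash
python3 place.py -0.015 -0.078 0.17 14;  python3 place.py -0.015 -0.078 0.17 14 -1.44
```

```text
[ 0.5803 -0.0713  0.17  ]
40.95 [ 0.4322 -0.4423  0.1547] 0.4666801335329455
0 [-0.003, 0.058, 0.075, -1.0, 0.0, -0.01]
1 [-0.003, 0.052, 0.08, -1.0, 0.0, -0.0]
2 [-0.003, 0.045, 0.084, -1.0, 0.0, -0.0]
3 [-0.003, 0.038, 0.087, -1.0, 0.0, -0.01]
4 [-0.003, 0.031, 0.09, -1.0, 0.0, -0.0]
5 [-0.003, 0.024, 0.092, -1.0, 0.01, -0.0]
6 [-0.004, 0.017, 0.094, -1.0, 0.0, -0.01]
7 [-0.004, 0.009, 0.095, -1.0, 0.01, -0.0]
8 [-0.004, 0.002, 0.095, -1.0, 0.0, -0.01]
9 [-0.004, -0.006, 0.095, -1.0, 0.01, -0.0]
10 [-0.003, -0.014, 0.094, -1.0, 0.0, -0.01]
11 [-0.004, -0.021, 0.093, -1.0, 0.01, -0.0]
12 [-0.004, -0.028, 0.09, -1.0, 0.0, -0.01]
13 [-0.003, -0.035, 0.088, -1.0, 0.01, -0.01]
end [ 0.5802 -0.0714  0.17  ] maxstep mm 28.68257310633061
[ 0.5803 -0.0713  0.17  ]
40.95 [ 0.4322 -0.4423  0.1547] 0.4666801335329455
0 [-0.003, 0.058, 0.075, -1.0, 0.0, -0.01]
1 [-0.003, 0.052, 0.08, -1.0, 0.0, -0.0]
2 [-0.003, 0.045, 0.084, -1.0, 0.0, -0.0]
3 [-0.003, 0.038, 0.087, -1.0, 0.0, -0.01]
4 [-0.003, 0.031, 0.09, -1.0, 0.0, -0.0]
5 [-0.003, 0.024, 0.092, -1.0, 0.01, -0.0]
6 [-0.004, 0.017, 0.094, -1.0, 0.0, -0.01]
7 [-0.004, 0.009, 0.095, -1.0, 0.01, -0.0]
8 [-0.004, 0.002, 0.095, -1.0, 0.0, -0.01]
9 [-0.004, -0.006, 0.095, -1.0, 0.01, -0.0]
10 [-0.003, -0.014, 0.094, -1.0, 0.0, -0.01]
11 [-0.004, -0.021, 0.093, -1.0, 0.01, -0.0]
12 [-0.004, -0.028, 0.09, -1.0, 0.0, -0.01]
13 [-0.003, -0.035, 0.088, -1.0, 0.01, -0.01]
end [ 0.5802 -0.0714  0.17  ] maxstep mm 28.68257310633061
```

Pumice held (42.5 mm). Carry it to the right slot.

move_arm([
  [[-0.003,0.045,0.055,-1,0,0,0.2],[-0.003,0.052,0.075,-1,0,0,0.2],[-0.003,0.045,0.084,-1,0,0,0.2],[-0.003,0.038,0.087,-1,0,0,0.2],[-0.003,0.031,0.09,-1,0,0,0.2],[-0.003,0.024,0.092,-1,0,0,0.2],[-0.004,0.017,0.094,-1,0,0,0.2],[-0.004,0.009,0.095,-1,0,0,0.2],[-0.004,0.002,0.095,-1,0,0,0.2],[-0.004,-0.006,0.095,-1,0,0,0.2]],
])

```text
t: 41.95
ee_pos: [0.5354, -0.1793, 0.1805]
eef_rot: [0.551, -0.448, 0.549, 0.44]
wrist_force: [-0.5, -0.3, -0.6]
grip_width: 0.466
```

```bash
python3 place.py -0.015 -0.078 0.17 6
```

```text
[ 0.5803 -0.0713  0.17  ]
41.95 [ 0.5354 -0.1793  0.1805] 0.4663895877914801
0 [0.006, -0.012, 0.064, -0.71, -0.01, 0.02]
1 [0.006, -0.015, 0.063, -0.71, -0.01, 0.02]
2 [0.005, -0.019, 0.062, -0.72, -0.02, 0.02]
3 [0.006, -0.022, 0.061, -0.71, -0.01, 0.02]
4 [0.006, -0.026, 0.06, -0.72, -0.02, 0.02]
5 [0.005, -0.029, 0.058, -0.71, -0.01, 0.01]
end [ 0.5802 -0.0713  0.1701] maxstep mm 19.699746191258406
```

move_arm([
  [[0.006,-0.012,0.064,-0.71,-0.01,0.02,0.2],[0.006,-0.015,0.063,-0.71,-0.01,0.02,0.2],[0.005,-0.019,0.062,-0.72,-0.02,0.02,0.2],[0.006,-0.022,0.05,-0.71,-0.01,0.02,0.2],[0,-0.02,0.035,-0.5,0,0,0.2],[0,-0.012,0.02,-0.2,0,0,0.2],[0,0,0.005,0,0,0,0.2],[0,0,0,0,0,0,0.2],[0,0,0,0,0,0,0.2],[0,0,0,0,0,0,0.2]],
])

```text
t: 42.95
ee_pos: [0.5752, -0.0861, 0.1797]
eef_rot: [-0.479, 0.524, -0.477, -0.518]
wrist_force: [0.0, 0.0, -1.3]
grip_width: 0.468
```

```bash
python3 place.py -0.015 -0.078 0.018 8
```

```text
[ 0.5803 -0.0713  0.018 ]
42.95 [ 0.5752 -0.0861  0.1797] 0.4681788787173502
0 [0.067, -0.002, 0.006, -0.07, -0.01, 0.01]
1 [0.067, -0.002, 0.006, -0.07, -0.01, 0.01]
2 [0.067, -0.002, 0.006, -0.07, -0.01, 0.01]
3 [0.068, -0.003, 0.006, -0.07, -0.0, 0.01]
4 [0.067, -0.003, 0.006, -0.06, -0.01, 0.01]
5 [0.068, -0.003, 0.006, -0.07, -0.0, 0.01]
6 [0.067, -0.002, 0.006, -0.06, -0.01, 0.01]
7 [0.068, -0.003, 0.006, -0.07, -0.0, 0.01]
end [ 0.5803 -0.0714  0.018 ] maxstep mm 20.49902436702781
```

move_arm([
  [[0.045,-0.003,0.008,-0.1,-0.01,0.01,0.2],[0.06,-0.003,0.008,-0.1,-0.01,0.01,0.2],[0.067,-0.003,0.008,-0.1,-0.01,0.01,0.2],[0.068,-0.003,0.007,-0.07,0,0.01,0.2],[0.067,-0.003,0.006,-0.06,-0.01,0.01,0.2],[0.068,-0.003,0.005,-0.05,0,0.01,0.2],[0.065,-0.002,0.004,0,-0.01,0.01,0.2],[0.04,0,0,0,0,0,0.2],[0.02,0,0,0,0,0,0.2],[0.003,0,0,0,0,0,0.2]],
])

```text
t: 43.95
ee_pos: [0.578, -0.0729, 0.0165]
eef_rot: [0.468, -0.529, 0.468, 0.531]
wrist_force: [0.6, -0.6, -1.4]
grip_width: 0.466
```

```bash
python3 place.py -0.015 -0.078 0.017 2
```

```text
[ 0.5803 -0.0713  0.017 ]
43.95 [ 0.578  -0.0729  0.0165] 0.4657342064194654
0 [-0.001, -0.004, 0.002, -0.03, 0.0, -0.01]
1 [-0.001, -0.004, 0.002, -0.04, 0.01, -0.01]
end [ 0.5803 -0.0714  0.0171] maxstep mm 1.3747727084867518
```

move_arm([
  [[0,0,0,0,0,0,0.58],[0,0,0,0,0,0,0.58],[0,0,0,0,0,0,0.58],[0,0,0,0,0,0,0.58],[-0.03,0,0,0,0,0,0.58],[-0.08,0,0,0,0,0,0.58],[-0.12,0,0,0,0,0,0.58],[-0.13,0,0,0,0,0,0.58],[-0.13,0,0,0.7,0,0,0.5],[-0.1,0,0,0.95,0,0,0.4]],
])

```text
t: 44.95
ee_pos: [0.577, -0.0728, 0.2026]
eef_rot: [0.502, -0.496, 0.503, 0.498]
wrist_force: [0.9, -0.4, -0.1]
grip_width: 0.442
```

```bash
python3 - <<'E'
from h import *
o=get_obs();print(o['t'],o['ee_pos'].round(3))
u=np.array([.9915,.130]);v=np.array([-.13,.9915]);C=np.array([.585,.008])
print(C+u*.08-v*.202)
t=C+u*.08-v*.202
plan([t[0],t[1],.2],18,jaw=.13)
E
```

```text
44.95 [ 0.577 -0.073  0.203]
[ 0.69058  -0.181883]
0 [0.0, -0.021, -0.02, 0.99, -0.0, -0.0]
1 [0.0, -0.023, -0.018, 0.99, -0.0, -0.0]
2 [0.0, -0.024, -0.016, 0.99, -0.0, -0.0]
3 [0.0, -0.025, -0.014, 0.99, -0.0, -0.0]
4 [0.001, -0.026, -0.012, 0.99, -0.0, -0.0]
5 [0.0, -0.027, -0.01, 0.99, -0.0, -0.0]
6 [0.001, -0.028, -0.008, 0.99, -0.0, -0.0]
7 [0.0, -0.029, -0.006, 0.99, -0.0, -0.0]
8 [0.001, -0.029, -0.004, 1.0, -0.0, -0.0]
9 [0.0, -0.029, -0.001, 0.99, -0.0, -0.0]
10 [0.001, -0.029, 0.001, 1.0, -0.0, -0.0]
11 [0.0, -0.029, 0.003, 0.99, -0.0, -0.0]
12 [0.001, -0.029, 0.006, 1.0, -0.01, -0.0]
13 [0.0, -0.028, 0.008, 0.99, -0.0, -0.0]
14 [0.001, -0.028, 0.01, 1.0, -0.01, -0.01]
15 [0.0, -0.027, 0.013, 0.99, -0.0, -0.0]
16 [0.001, -0.025, 0.014, 1.0, -0.01, -0.01]
17 [0.0, -0.024, 0.017, 0.99, -0.0, -0.0]
end [ 0.6906 -0.1818  0.2001] maxstep mm 8.989994438263018
```

```bash
python3 place.py -0.03 -0.215 0.2 18 0.13
```

```text
[ 0.5832 -0.2091  0.2   ]
44.95 [ 0.577  -0.0728  0.2026] 0.4418915511016816
0 [0.0, -0.001, -0.025, 0.99, -0.0, -0.0]
1 [0.0, -0.003, -0.025, 0.99, -0.0, -0.0]
2 [0.001, -0.005, -0.025, 0.99, -0.0, -0.0]
3 [0.0, -0.007, -0.024, 0.99, -0.0, -0.0]
4 [0.001, -0.009, -0.023, 0.99, -0.0, -0.0]
5 [0.0, -0.011, -0.023, 0.99, -0.0, -0.0]
6 [0.001, -0.013, -0.022, 0.99, -0.0, -0.0]
7 [0.0, -0.015, -0.021, 0.99, -0.0, -0.0]
8 [0.001, -0.016, -0.019, 1.0, -0.0, -0.0]
9 [0.0, -0.018, -0.018, 0.99, -0.0, -0.0]
10 [0.001, -0.019, -0.017, 1.0, -0.0, -0.0]
11 [0.0, -0.02, -0.015, 0.99, -0.0, -0.0]
12 [0.001, -0.021, -0.013, 1.0, -0.01, -0.0]
13 [0.0, -0.023, -0.012, 0.99, -0.0, -0.0]
14 [0.001, -0.023, -0.01, 1.0, -0.01, -0.01]
15 [0.0, -0.024, -0.008, 0.99, -0.0, -0.0]
16 [0.001, -0.025, -0.006, 1.0, -0.01, -0.01]
17 [0.0, -0.025, -0.003, 0.99, -0.0, -0.0]
end [ 0.5833 -0.2091  0.2001] maxstep mm 7.782673062643708
```

move_arm([
  [[0,-0.001,-0.025,0.99,0,0,0.35],[0,-0.003,-0.025,0.99,0,0,0.35],[0,-0.005,-0.025,0.99,0,0,0.35],[0,-0.007,-0.024,0.99,0,0,0.35],[0,-0.009,-0.023,0.99,0,0,0.35],[0,-0.011,-0.023,0.99,0,0,0.35],[0,-0.013,-0.022,0.99,0,0,0.35],[0,-0.015,-0.021,0.99,0,0,0.35],[0,-0.016,-0.019,1,0,0,0.35],[0,-0.018,-0.018,0.99,0,0,0.35]],
])

```text
t: 45.95
ee_pos: [0.5808, -0.1506, 0.2192]
eef_rot: [0.664, -0.257, 0.656, 0.251]
wrist_force: [0.8, 1.1, -0.3]
grip_width: 0.352
```

move_arm([
  [[0,-0.019,-0.017,1,0,0,0.35],[0,-0.02,-0.015,0.99,0,0,0.35],[0,-0.021,-0.013,1,0,0,0.35],[0,-0.023,-0.012,0.99,0,0,0.35],[0,-0.023,-0.01,1,0,0,0.35],[0,-0.024,-0.008,0.9,0,0,0.35],[0,-0.02,-0.005,0.6,0,0,0.35],[0,-0.005,0,0.2,0,0,0.35],[0,0,0,0,0,0,0.35],[0,0,0,0,0,0,0.35]],
])

```text
t: 46.95
ee_pos: [0.58, -0.2059, 0.2281]
eef_rot: [0.711, -0.065, 0.698, 0.06]
wrist_force: [0.5, -0.3, 0.5]
grip_width: 0.349
```

```bash
python3 place.py 0.08 -0.205 0.14 10 0.13; python3 - <<'E'
from h import *
p,d=grab('scene','s12');W=cloud('scene',d)
cv2.imwrite('pics/s12c.png',cv2.resize(p[120:310,150:400,::-1],None,fx=3,fy=3))
# pin points
u=np.array([.9915,.130]);v=np.array([-.13,.9915]);C=np.array([.585,.008])
s=(W[...,:2]-C)@u;t=(W[...,:2]-C)@v
m=(W[...,2]>.03)&(W[...,2]<.05)&(t<-.16)&(t>-.24)&(abs(s-.08)<.03)
print(m.sum(),np.percentile(s[m],[5,50,95]),np.percentile(t[m],[1,50,99]),np.percentile(W[...,2][m],[5,50,95]))
m=(W[...,2]>.065)&(W[...,2]<.3)&(abs(t)<.12)&(s>.08)&(s<.18)
A=np.stack([W[...,2][m],np.ones(m.sum())],1);print('lid',np.linalg.lstsq(A,s[m],rcond=None)[0])
E
```

```text
[ 0.691  -0.1849  0.14  ]
46.95 [ 0.58   -0.2059  0.2281] 0.3489043760672415
0 [0.03, 0.001, 0.037, 0.06, 0.02, 0.01]
1 [0.03, 0.001, 0.037, 0.06, 0.02, 0.01]
2 [0.03, 0.001, 0.037, 0.06, 0.02, 0.01]
3 [0.03, 0.001, 0.037, 0.06, 0.02, 0.01]
4 [0.03, 0.001, 0.037, 0.06, 0.03, 0.01]
5 [0.03, 0.001, 0.038, 0.06, 0.02, 0.01]
6 [0.03, 0.002, 0.037, 0.06, 0.03, 0.01]
7 [0.029, 0.002, 0.038, 0.05, 0.02, 0.02]
8 [0.029, 0.002, 0.037, 0.06, 0.03, 0.01]
9 [0.03, 0.002, 0.038, 0.05, 0.02, 0.02]
end [ 0.691  -0.1848  0.1399] maxstep mm 14.536849727502862
90 [0.07488957 0.08048422 0.08368064] [-0.2256366  -0.19577071 -0.16191663] [0.0361342  0.04162311 0.04444729]
lid [0.16743572 0.09860427]
```

View pics/s12c.png

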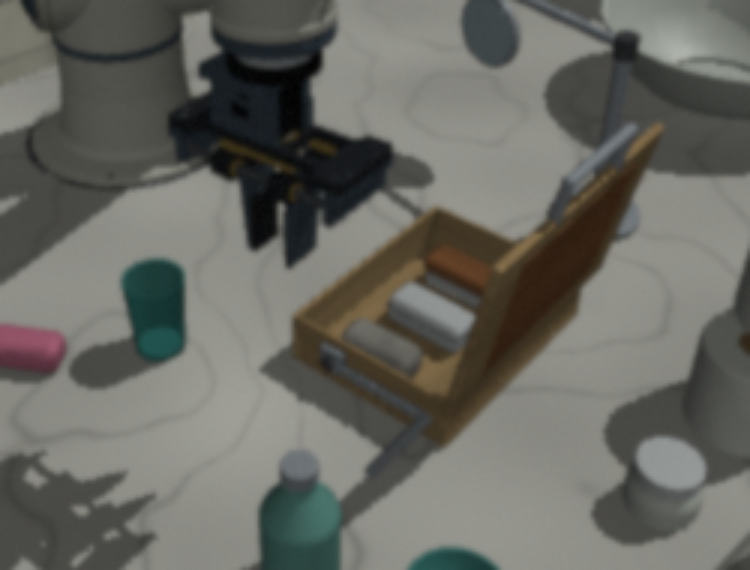

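All three items are in the chest, with the stay and pin folded at the right (pin crop (400,440), s≈0.08). Approaching the pin.

move_arm([
  [[0.02,0.001,0.03,0.06,0.02,0.01,0.35],[0.03,0.001,0.037,0.06,0.02,0.01,0.35],[0.03,0.001,0.037,0.06,0.02,0.01,0.35],[0.03,0.001,0.037,0.06,0.02,0.01,0.35],[0.03,0.001,0.037,0.06,0.03,0.01,0.35],[0.03,0.001,0.037,0.06,0.02,0.01,0.35],[0.03,0.002,0.037,0.06,0.03,0.01,0.35],[0.029,0.002,0.037,0.05,0.02,0.02,0.35],[0.02,0.002,0.037,0.06,0.02,0.01,0.35],[0.01,0.002,0.02,0.05,0.01,0,0.35]],
], force=10)

```text
t: 48.0
ee_pos: [0.692, -0.1826, 0.1426]
eef_rot: [0.705, -0.046, 0.706, 0.046]
wrist_force: [0.1, 0.3, -0.3]
grip_width: 0.349
```

```bash
python3 place.py 0.0785 -0.2025 0.06 7 0.13
```

```text
[ 0.6892 -0.1826  0.06  ]
48.0 [ 0.692  -0.1826  0.1426] 0.3485125887660305
0 [0.039, 0.0, -0.001, -0.0, -0.0, -0.0]
1 [0.039, 0.0, -0.001, -0.0, -0.0, -0.0]
2 [0.039, 0.0, -0.001, -0.0, -0.0, -0.0]
3 [0.04, 0.0, -0.001, -0.0, -0.0, -0.0]
4 [0.039, 0.0, -0.002, -0.0, -0.01, -0.0]
5 [0.04, 0.001, -0.001, -0.0, -0.0, -0.0]
6 [0.039, 0.0, -0.002, -0.01, -0.01, -0.01]
end [ 0.6891 -0.1826  0.0601] maxstep mm 12.0074976577137
```

move_arm([
  [[0.03,0,-0.002,0,0,0,0.35],[0.039,0,-0.002,0,0,0,0.35],[0.039,0,-0.002,0,0,0,0.35],[0.04,0,-0.001,0,0,0,0.35],[0.039,0,-0.001,0,0,0,0.35],[0.03,0,-0.001,0,0,0,0.35],[0.02,0,0,0,0,0,0.35],[0.005,0,0,0,0,0,0.35],[0,0,0,0,0,0,0.35],[0,0,0,0,0,0,0.35]],
])

```text
t: 49.0
ee_pos: [0.6882, -0.1832, 0.0633]
eef_rot: [0.705, -0.045, 0.706, 0.046]
wrist_force: [-0.1, -0.0, 0.2]
grip_width: 0.348
```

```bash
python3 place.py 0.0785 -0.2025 0.018 5 0.13;  python3 - <<'E'
from h import *
p,d=grab('scene','s13')
cv2.imwrite('pics/s13c.png',cv2.resize(p[170:310,200:360,::-1],None,fx=4,fy=4))
E
```

```text
[ 0.6892 -0.1826  0.018 ]
49.0 [ 0.6882 -0.1832  0.0633] 0.34793729361075093
0 [0.03, 0.0, 0.001, -0.0, -0.01, -0.0]
1 [0.03, 0.0, 0.001, -0.0, -0.0, -0.0]
2 [0.03, 0.001, 0.001, -0.01, -0.01, -0.0]
3 [0.031, 0.0, 0.0, -0.0, -0.0, -0.0]
4 [0.03, 0.001, 0.0, -0.01, -0.01, -0.01]
end [ 0.689  -0.1825  0.018 ] maxstep mm 9.3
```

View pics/s13c.png

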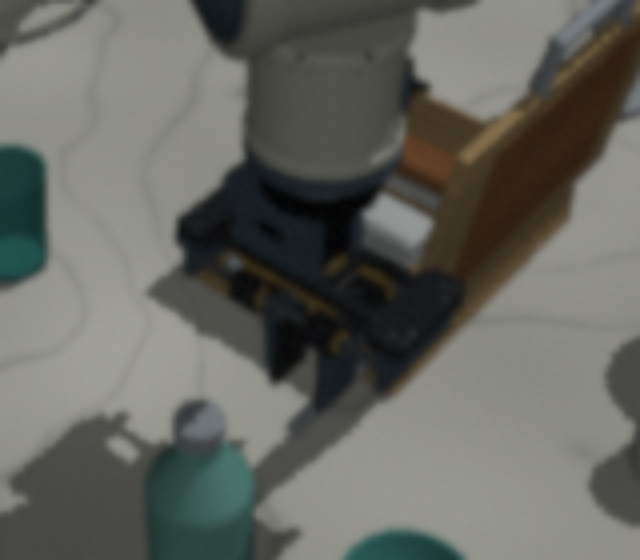

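Fingers straddle the pin (tip visible at crop (305,420)). Descend and pinch.

move_arm([
  [[0.025,0,0.001,0,0,0,0.35],[0.035,0,0.001,0,0,0,0.35],[0.035,0,0,0,0,0,0.35],[0.03,0,0,0,0,0,0.35],[0.015,0,0,0,0,0,0.35],[0.004,0,0,0,0,0,0.2],[0,0,0,0,0,0,0.05],[0,0,0,0,0,0,0.05],[0,0,0,0,0,0,0.05],[0,0,0,0,0,0,0.05]],
])

```text
t: 50.05
ee_pos: [0.6905, -0.1829, 0.0172]
eef_rot: [0.706, -0.046, 0.705, 0.046]
wrist_force: [-1.1, 0.0, -0.2]
grip_width: 0.13
```

```bash
cat > stay.py <<'E'
from h import *
import sys
o=get_obs();print(o['t'],o['ee_pos'].round(4),o['grip_width'].round(3),o['wrist_force'].round(1))
u=np.array([.9915,.130]);v=np.array([-.13,.9915]);C=np.array([.585,.008]); dx=float(sys.argv[4]) if len(sys.argv)>4 else 0
x=(o['ee_pos'][:2]-C)@u+.04-dx; y=(o['ee_pos'][:2]-C)@v; z=o['ee_pos'][2]+.0188-.036
rad=np.hypot(x,z);a=np.arctan2(z,x);print('rad',rad,'a',a,'y',y)
if len(sys.argv)>1:
    end=float(sys.argv[1]);N=int(sys.argv[2]);n=int(sys.argv[3]);P=[]
    for i in range(N):
        r=rad+(.12-rad)*min(1,(i+1)/6);b=a+(end-a)*(i+1)/N
        P.append(list(C+u*(-.04+dx+r*np.cos(b))+v*y)+[.036+r*np.sin(b)-.0188])
    path(P[:n],jaw=.13)
E
python3 stay.py 1.4 20 10
```

```text
Traceback (most recent call last):
  File "stay.py", line 3, in <module>
    o=get_obs();print(o['t'],o['ee_pos'].round(4),o['grip_width'].round(3),o['wrist_force'].round(1))
                                                  ^^^^^^^^^^^^^^^^^^^^^
AttributeError: 'float' object has no attribute 'round'
```

```bash
sed -i "s/o\['grip_width'\].round(3)/o['grip_width']/" stay.py; python3 stay.py 1.3 20 20
```

```text
50.05 [ 0.6905 -0.1829  0.0172] 0.1297632635163477 [-1.1  0.  -0.2]
rad 0.1197352301298021 a 0.00015905637232754328 y -0.2030342070260203
0 [-0.026, 0.0, -0.001, -0.0, 0.0, 0.0]
1 [-0.026, 0.0, -0.002, -0.0, 0.0, 0.0]
2 [-0.025, 0.0, -0.004, -0.0, 0.0, 0.0]
3 [-0.026, -0.0, -0.006, -0.0, 0.0, 0.0]
4 [-0.025, -0.0, -0.007, -0.0, 0.0, 0.0]
5 [-0.024, -0.0, -0.009, -0.0, 0.0, 0.0]
6 [-0.024, -0.0, -0.011, -0.0, 0.0, 0.0]
7 [-0.023, -0.0, -0.012, -0.0, 0.0, 0.0]
8 [-0.022, -0.0, -0.013, -0.0, 0.0, 0.0]
9 [-0.021, -0.0, -0.015, -0.0, 0.0, 0.0]
10 [-0.02, -0.0, -0.017, -0.0, 0.0, 0.0]
11 [-0.019, -0.0, -0.017, -0.0, 0.0, 0.0]
12 [-0.018, -0.0, -0.019, -0.0, 0.0, 0.0]
13 [-0.017, -0.0, -0.02, -0.0, 0.0, 0.0]
14 [-0.015, -0.0, -0.021, -0.0, 0.0, 0.0]
15 [-0.014, -0.0, -0.022, -0.0, 0.0, 0.0]
16 [-0.013, -0.0, -0.023, -0.0, 0.0, 0.0]
17 [-0.01, -0.0, -0.024, -0.0, 0.0, 0.0]
18 [-0.01, -0.0, -0.024, -0.01, 0.01, 0.0]
19 [-0.008, -0.0, -0.025, -0.0, 0.0, 0.0]
end [ 0.6035 -0.1942  0.1329]
```

Pin gripped (11.8 mm), and the model agrees exactly (rad 0.1197, angle 0).

move_arm([
  [[-0.026,0,-0.001,0,0,0,0.05],[-0.026,0,-0.002,0,0,0,0.05],[-0.025,0,-0.004,0,0,0,0.05],[-0.026,0,-0.006,0,0,0,0.05],[-0.025,0,-0.007,0,0,0,0.05],[-0.024,0,-0.009,0,0,0,0.05],[-0.024,0,-0.011,0,0,0,0.05],[-0.023,0,-0.012,0,0,0,0.05],[-0.022,0,-0.013,0,0,0,0.05],[-0.021,0,-0.015,0,0,0,0.05]],
])

```text
t: 51.05
ee_pos: [0.6635, -0.1864, 0.0963]
eef_rot: [0.705, -0.046, 0.706, 0.046]
wrist_force: [-2.3, -0.7, -3.0]
grip_width: 0.126
```

```bash
python3 stay.py 1.35 10 10
```

```text
51.05 [ 0.6635 -0.1864  0.0963] 0.12585644921114392 [-2.3 -0.7 -3. ]
rad 0.12175037475730008 a 0.7074799343904556 y -0.20298789637765002
0 [-0.019, -0.0, -0.018, -0.0, -0.0, -0.0]
1 [-0.017, -0.0, -0.02, -0.0, -0.0, -0.0]
2 [-0.016, -0.0, -0.02, -0.0, -0.0, -0.0]
3 [-0.014, -0.0, -0.021, -0.0, -0.0, -0.0]
4 [-0.014, -0.0, -0.023, -0.0, -0.0, -0.0]
5 [-0.011, -0.0, -0.023, -0.0, -0.0, -0.0]
6 [-0.011, -0.0, -0.023, -0.0, -0.0, -0.0]
7 [-0.01, -0.0, -0.024, -0.0, -0.0, -0.0]
8 [-0.008, -0.0, -0.024, -0.01, -0.0, -0.0]
9 [-0.006, -0.0, -0.025, -0.0, -0.01, -0.0]
end [ 0.5978 -0.195   0.1342]
```

move_arm([
  [[-0.018,0,-0.018,0,0,0,0.05],[-0.017,0,-0.02,0,0,0,0.05],[-0.016,0,-0.02,0,0,0,0.05],[-0.014,0,-0.021,0,0,0,0.05],[-0.014,0,-0.023,0,0,0,0.05],[-0.011,0,-0.023,0,0,0,0.05],[-0.011,0,-0.023,0,0,0,0.05],[-0.01,0,-0.024,0,0,0,0.05],[-0.008,0,-0.024,0,0,0,0.05],[-0.006,0,-0.025,0,0,0,0.05]],
])

```text
t: 52.05
ee_pos: [0.5941, -0.1958, 0.1389]
eef_rot: [0.707, -0.046, 0.704, 0.045]
wrist_force: [1.3, 0.6, 0.7]
grip_width: 0.131
```

```bash
python3 stay.py 1.755 10 10
```

```text
52.05 [ 0.5941 -0.1958  0.1389] 0.13056236742177255 [1.3 0.6 0.7]
rad 0.12380892433926864 a 1.3877295843688637 y -0.20324252454621977
0 [-0.0, -0.0, -0.015, -0.0, 0.01, 0.0]
1 [-0.0, -0.0, -0.015, -0.0, 0.01, 0.0]
2 [0.0, -0.0, -0.016, -0.0, 0.01, 0.0]
3 [0.002, -0.0, -0.015, -0.0, 0.0, 0.0]
4 [0.001, -0.0, -0.014, -0.0, 0.01, 0.0]
5 [0.003, -0.0, -0.015, -0.0, 0.0, 0.0]
6 [0.001, -0.0, -0.015, -0.0, 0.01, 0.01]
7 [0.001, -0.0, -0.014, -0.0, 0.0, 0.0]
8 [0.002, -0.0, -0.015, -0.01, 0.01, 0.01]
9 [0.002, -0.0, -0.014, -0.0, 0.0, 0.0]
end [ 0.5501 -0.2015  0.1352]
```

move_arm([
  [[-0.001,0,-0.015,0,0.01,0,0.05],[0,0,-0.015,0,0.01,0,0.05],[0,0,-0.015,0,0.01,0,0.05],[0.001,0,-0.015,0,0,0,0.05],[0.001,0,-0.014,0,0.01,0,0.05],[0.001,0,-0.015,0,0,0,0.05],[0.001,0,-0.015,0,0.01,0,0.05],[0.001,0,-0.013,0,0,0,0.05],[0.002,0,-0.01,0,0,0,0.05],[0.001,0,-0.005,0,0,0,0.05]],
])

```text
t: 53.05
ee_pos: [0.5508, -0.2015, 0.1374]
eef_rot: [0.706, -0.046, 0.705, 0.045]
wrist_force: [-0.5, 0.7, 2.5]
grip_width: 0.127
```

```bash
python3 stay.py;python3 - <<'E'
from h import *
p,d=grab('scene','s14')
cv2.imwrite('pics/s14c.png',cv2.resize(p[120:310,170:390,::-1],None,fx=3,fy=3))
E
```

```text
53.05 [ 0.5508 -0.2015  0.1374] 0.12733016637215283 [-0.5  0.7  2.5]
rad 0.12206817853699055 a 1.745263239650678 y -0.20330939409490373
```

View pics/s14c.png

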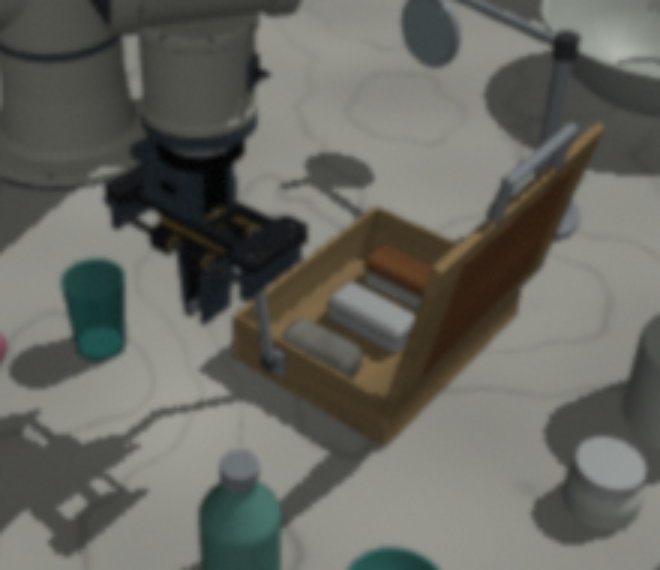

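Stay is up at its stop (≈1.745, past upright). Release and rise.

move_arm([
  [[0,0,-0.004,0,0,0,0.05],[0,0,0,0,0,0,0.35],[0,0,0,0,0,0,0.35],[0,0,0,0,0,0,0.35],[0,0,0,0,0,0,0.35],[-0.03,0,0,0,0,0,0.35],[-0.08,0,0,0,0,0,0.35],[-0.12,0,0,0,0,0,0.35],[-0.13,0,0,0,0,0,0.35],[-0.13,0,0,0,0,0,0.35]],
])

```text
t: 54.1
ee_pos: [0.5468, -0.2001, 0.2859]
eef_rot: [0.703, -0.044, 0.709, 0.047]
wrist_force: [0.0, -0.6, -0.2]
grip_width: 0.353
```

```bash
python3 - <<'E'
from h import *
p,d=grab('scene','s15');W=cloud('scene',d)
cv2.imwrite('pics/s15c.png',cv2.resize(p[120:310,170:390,::-1],None,fx=3,fy=3))
u=np.array([.9915,.130]);v=np.array([-.13,.9915]);C=np.array([.585,.008])
s=(W[...,:2]-C)@u;t=(W[...,:2]-C)@v
m=(W[...,2]>.13)&(W[...,2]<.175)&(t<-.15)&(t>-.25)&(abs(s+.06)<.04)
print('pin',m.sum(),np.median(s[m]),np.median(W[...,2][m]))
m=(W[...,2]>.24)&(W[...,2]<.34)&(abs(t)<.045)&(s>.08)&(s<.25); print('bar?',m.sum(),np.percentile(W[...,2][m],[50,99]))
k=m&(W[...,2]>.28); print(np.median(s[k]),np.median(W[...,2][k]),np.median(t[k]))
o=get_obs();print(o['t'],o['ee_pos'])
t=C+u*(.1+.043)+0*v; print(t)
plan([t[0],t[1],.40],12,jaw=.13)
E
```

```text
pin 96 -0.0597764983852067 0.15937429713323054
bar? 215 [0.25927192 0.30428375]
0.14809121734762304 0.3017404886200217 -0.0022893709589610154
54.15 [ 0.54907117 -0.20119546  0.2927906 ]
[0.7267845 0.02659  ]
0 [-0.03, 0.056, 0.057, -0.0, -0.0, 0.0]
1 [-0.03, 0.056, 0.057, -0.0, -0.0, 0.0]
2 [-0.03, 0.056, 0.057, -0.0, -0.0, 0.0]
3 [-0.03, 0.057, 0.057, -0.0, -0.0, 0.0]
4 [-0.03, 0.056, 0.057, -0.0, -0.0, 0.0]
5 [-0.03, 0.057, 0.057, -0.0, -0.0, 0.0]
6 [-0.03, 0.056, 0.057, -0.0, -0.0, 0.0]
7 [-0.03, 0.057, 0.057, -0.0, -0.0, 0.0]
8 [-0.03, 0.056, 0.057, -0.0, -0.0, 0.0]
9 [-0.03, 0.057, 0.057, -0.01, -0.0, 0.0]
10 [-0.029, 0.056, 0.057, -0.0, -0.0, 0.01]
11 [-0.029, 0.057, 0.058, -0.01, -0.01, 0.0]
end [0.7269 0.0267 0.3999] maxstep mm 25.900965232979253
```

View pics/s15c.png

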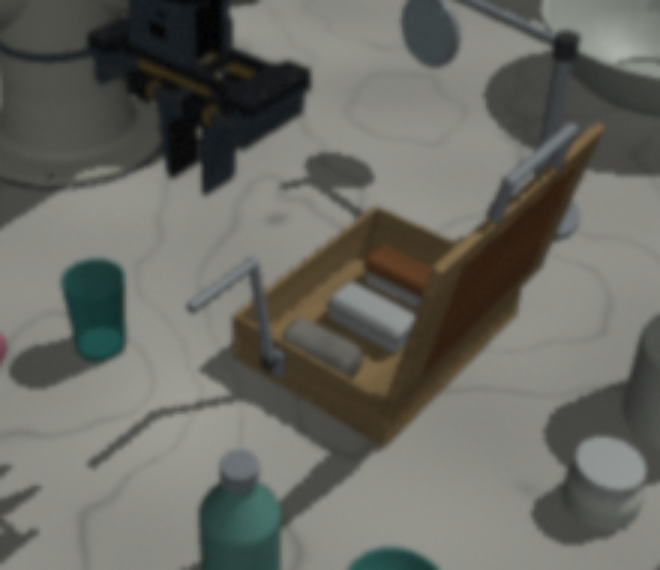

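The stay stands at (250,290) in the crop, past upright. Now back to the bar; the release pose was TCP (0.730, 0.027, 0.279).

move_arm([
  [[-0.05,0.04,0.03,0,0,0,0.35],[-0.05,0.06,0.05,0,0,0,0.35],[-0.05,0.07,0.065,0,0,0,0.35],[-0.05,0.075,0.075,0,0,0,0.35],[-0.05,0.075,0.075,0,0,0,0.35],[-0.03,0.075,0.075,0,0,0,0.35],[0,0.075,0.075,0,0,0,0.35],[0,0.075,0.075,0,0,0,0.35],[0,0.06,0.065,0,0,0,0.35],[0,0.03,0.04,0,0,0,0.35]],
])

```text
t: 55.15
ee_pos: [0.7147, 0.0187, 0.3905]
eef_rot: [0.709, -0.046, 0.702, 0.042]
wrist_force: [0.5, -0.6, -0.2]
grip_width: 0.35
```

```bash
python3 - <<'E'
from h import *
o=get_obs();print(o['t'],o['ee_pos'],o['dq'].round(2))
plan([.7295,.027,.325],8,jaw=.13)
E
```

```text
55.15 [0.71466464 0.01873156 0.39049586] [ 0.16  0.2  -0.37 -0.01  0.17  0.16]
0 [0.027, 0.003, 0.006, -0.01, 0.01, 0.01]
1 [0.027, 0.003, 0.006, -0.01, 0.01, 0.01]
2 [0.027, 0.003, 0.006, -0.01, 0.02, 0.01]
3 [0.028, 0.003, 0.007, -0.01, 0.01, 0.01]
4 [0.027, 0.002, 0.007, -0.01, 0.02, 0.01]
5 [0.028, 0.003, 0.006, -0.01, 0.01, 0.01]
6 [0.027, 0.002, 0.007, -0.0, 0.02, 0.01]
7 [0.028, 0.003, 0.006, -0.01, 0.01, 0.0]
end [0.7294 0.0271 0.3249] maxstep mm 8.705170877128147
```

move_arm([
  [[0,0,0,0,0.01,0.01,0.35],[0,0,0,0,0.01,0.01,0.35],[0.02,0,0,0,0.02,0.01,0.35],[0.028,0,0,0,0.01,0.01,0.35],[0.027,0,0,0,0.02,0.01,0.35],[0.028,0,0,0,0.01,0.01,0.35],[0.02,0,0,0,0.02,0.01,0.35],[0.01,0,0,0,0,0,0.35],[0,0,0,0,0,0,0.35],[0,0,0,0,0,0,0.35]],
])

```text
t: 56.15
ee_pos: [0.713, 0.017, 0.3469]
eef_rot: [0.705, -0.044, 0.706, 0.044]
wrist_force: [0.2, 0.2, 0.3]
grip_width: 0.349
```

```bash
python3 - <<'E'
from h import *
o=get_obs();print(o['t'],o['ee_pos'],o['dq'].round(2))
plan([.7295,.027,.2795],8,jaw=.13)
p,d=grab('scene','s16');W=cloud('scene',d)
cv2.imwrite('pics/s16c.png',cv2.resize(p[80:230,260:440,::-1],None,fx=4,fy=4))
E
```

```text
56.15 [0.71303357 0.01702718 0.34693152] [ 0.  0.  0.  0. -0. -0.]
0 [0.028, 0.003, 0.007, -0.01, -0.0, -0.0]
1 [0.028, 0.003, 0.007, -0.01, -0.0, -0.0]
2 [0.028, 0.003, 0.007, -0.01, -0.0, -0.0]
3 [0.028, 0.003, 0.008, -0.01, -0.0, -0.0]
4 [0.028, 0.004, 0.007, -0.01, -0.0, -0.0]
5 [0.028, 0.003, 0.008, -0.01, -0.01, -0.0]
6 [0.028, 0.004, 0.007, -0.01, -0.0, -0.0]
7 [0.029, 0.003, 0.008, -0.01, -0.01, -0.0]
end [0.7295 0.027  0.2794] maxstep mm 9.069729874698584
```

View pics/s16c.png

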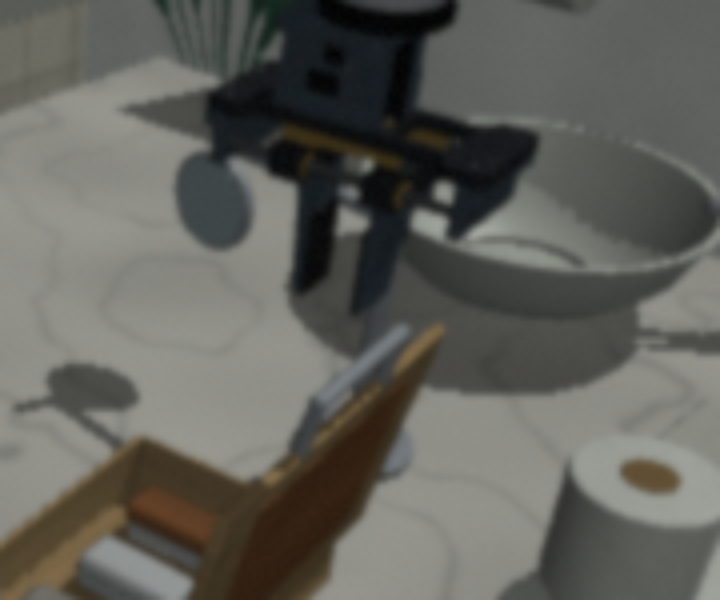

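move_arm([
  [[0,0.01,0.02,0,0,0,0.35],[0.01,0.01,0.02,0,0,0,0.35],[0.02,0.005,0.012,0,0,0,0.35],[0.03,0.003,0.005,0,0,0,0.35],[0.035,0,0,0,0,0,0.35],[0.035,0,0,0,0,0,0.35],[0.035,0,0,0,0,0,0.35],[0.028,0,0,0,0,0,0.35],[0.01,0,0,0,0,0,0.35],[0,0,0,0,0,0,0.35]],
], force=15)

```text
t: 57.2
ee_pos: [0.7301, 0.0287, 0.2796]
eef_rot: [0.705, -0.044, 0.707, 0.044]
wrist_force: [0.3, -0.3, 0.0]
grip_width: 0.349
```

```bash
python3 - <<'E'
from h import *
o=get_obs();print(o['t'],o['ee_pos'],o['dq'].round(2),o['wrist_force'])
plan([.7295,.027,.2795],3,jaw=.13)
E
```

```text
57.2 [0.73007008 0.02869384 0.27957576] [-0. -0.  0. -0. -0.  0.] [ 0.33943361 -0.27544815  0.02235265]
0 [0.0, -0.002, -0.001, -0.03, -0.01, -0.0]
1 [0.0, -0.002, -0.001, -0.02, -0.01, -0.0]
2 [0.0, -0.001, -0.001, -0.03, -0.01, -0.0]
end [0.7294 0.0271 0.2796] maxstep mm 0.6708203932499368
```

On target. Pinch.

move_arm([
  [[0,0,0,0,0,0,0.05],[0,0,0,0,0,0,0.05],[0,0,0,0,0,0,0.05],[0,0,0,0,0,0,0.05],[0,0,0,0,0,0,0.05],[0,0,0,0,0,0,0.05],[0,0,0,0,0,0,0.05],[0,0,0,0,0,0,0.05],[0,0,0,0,0,0,0.05],[0,0,0,0,0,0,0.05]],
])

```text
t: 58.2
ee_pos: [0.7303, 0.0286, 0.2807]
eef_rot: [0.705, -0.044, 0.706, 0.044]
wrist_force: [0.2, 0.5, -2.9]
grip_width: 0.127
```

```bash
python3 lid.py 1.4 10 10
```

```text
58.2 [0.7303 0.0286 0.2807] 0.1267304291849928 [ 0.2  0.5 -2.9]
rad 0.24356220263270076 lid 1.7438376002339295 y 0.0014963488970555086
0 [-0.003, -0.0, -0.028, -0.01, -0.0, -0.0]
1 [-0.001, -0.0, -0.028, -0.01, -0.0, -0.0]
2 [-0.001, -0.0, -0.028, -0.01, -0.0, -0.0]
3 [0.001, -0.001, -0.027, -0.01, -0.0, -0.0]
4 [0.001, 0.0, -0.028, -0.01, -0.0, -0.0]
5 [-0.0, 0.0, -0.027, -0.0, -0.0, -0.0]
6 [0.001, 0.0, -0.028, -0.01, -0.0, -0.0]
7 [0.002, 0.0, -0.027, -0.0, -0.01, -0.0]
8 [0.002, 0.0, -0.028, -0.01, -0.0, -0.0]
9 [0.004, 0.0, -0.027, -0.0, -0.01, -0.0]
end [0.6482 0.0178 0.279 ]
```

move_arm([
  [[-0.003,0,-0.02,0,0,0,0.05],[-0.003,0,-0.026,0,0,0,0.05],[-0.002,0,-0.028,0,0,0,0.05],[-0.001,0,-0.028,0,0,0,0.05],[0,0,-0.028,0,0,0,0.05],[0,0,-0.028,0,0,0,0.05],[0.001,0,-0.028,0,0,0,0.05],[0.002,0,-0.027,0,0,0,0.05],[0.003,0,-0.028,0,0,0,0.05],[0.004,0,-0.027,0,0,0,0.05]],
])

```text
t: 59.2
ee_pos: [0.6442, 0.0175, 0.2819]
eef_rot: [0.707, -0.044, 0.705, 0.043]
wrist_force: [1.3, -0.9, 0.8]
grip_width: 0.13
```

```bash
sed -i 's/(.240-r0)/(.242-r0)/' lid.py; python3 lid.py 1.05 10 10
```

```text
59.2 [0.6442 0.0175 0.2819] 0.12991672029821172 [ 1.3 -0.9  0.8]
rad 0.24347863049396484 lid 1.385408283014722 y 0.0017090664732096433
0 [0.006, -0.0, -0.027, -0.01, 0.0, 0.0]
1 [0.007, -0.0, -0.026, -0.01, 0.0, 0.0]
2 [0.007, -0.0, -0.026, -0.01, 0.0, 0.0]
3 [0.009, -0.001, -0.026, -0.01, 0.0, 0.0]
4 [0.009, 0.0, -0.025, -0.01, 0.0, 0.0]
5 [0.009, 0.0, -0.026, -0.01, 0.01, 0.0]
6 [0.01, 0.0, -0.025, -0.0, 0.0, 0.0]
7 [0.011, 0.0, -0.025, -0.01, 0.01, 0.0]
8 [0.012, 0.0, -0.024, -0.0, 0.0, 0.01]
9 [0.012, 0.0, -0.024, -0.01, 0.01, 0.0]
end [0.5687 0.0075 0.2542]
```

move_arm([
  [[0.005,0,-0.027,0,0,0,0.05],[0.006,0,-0.026,0,0,0,0.05],[0.007,0,-0.026,0,0,0,0.05],[0.008,0,-0.026,0,0,0,0.05],[0.009,0,-0.025,0,0,0,0.05],[0.009,0,-0.026,0,0.01,0,0.05],[0.01,0,-0.025,0,0,0,0.05],[0.011,0,-0.025,0,0.01,0,0.05],[0.012,0,-0.024,0,0,0,0.05],[0.012,0,-0.024,0,0.01,0,0.05]],
])

```text
t: 60.2
ee_pos: [0.5617, 0.0069, 0.2523]
eef_rot: [0.705, -0.044, 0.706, 0.043]
wrist_force: [4.5, -2.9, -7.6]
grip_width: 0.124
```

```bash
python3 lid.py 0.72 10 10
```

```text
60.2 [0.5617 0.0069 0.2523] 0.12449149774003243 [ 4.5 -2.9 -7.6]
rad 0.2439572932943645 lid 1.0209199700976859 y 0.0018881330578032279
0 [0.014, -0.0, -0.02, -0.01, -0.0, 0.0]
1 [0.014, -0.0, -0.02, -0.01, -0.0, 0.0]
2 [0.015, -0.0, -0.019, -0.01, -0.0, 0.0]
3 [0.016, -0.0, -0.019, -0.01, -0.0, 0.0]
4 [0.016, -0.0, -0.018, -0.01, -0.0, 0.0]
5 [0.015, -0.0, -0.019, -0.01, -0.0, 0.0]
6 [0.016, -0.0, -0.018, -0.0, -0.0, 0.0]
7 [0.017, -0.0, -0.018, -0.01, -0.0, 0.01]
8 [0.017, -0.0, -0.017, -0.0, -0.01, 0.0]
9 [0.018, -0.0, -0.017, -0.01, -0.0, 0.01]
end [ 5.066e-01 -2.000e-04  2.050e-01]
```

move_arm([
  [[0.018,0,-0.017,0,0,0,0.05],[0.017,0,-0.018,0,0,0,0.05],[0.016,0,-0.018,0,0,0,0.05],[0.016,0,-0.018,0,0,0,0.05],[0.016,0,-0.018,0,0,0,0.05],[0.016,0,-0.018,0,0,0,0.05],[0.016,0,-0.018,0,0,0,0.05],[0.017,0,-0.017,0,0,0,0.05],[0.016,0,-0.016,0,0,0,0.05],[0.014,0,-0.012,0,0,0,0.05]],
])

```text
t: 61.2
ee_pos: [0.503, -0.0006, 0.2014]
eef_rot: [0.704, -0.045, 0.708, 0.043]
wrist_force: [1.3, -2.7, -0.8]
grip_width: 0.126
```

```bash
python3 lid.py 0.54 10 10;python3 - <<'E'
from h import *
p,d=grab('scene','s17')
cv2.imwrite('pics/s17c.png',cv2.resize(p[120:310,170:390,::-1],None,fx=3,fy=3))
E
```

```text
61.2 [ 0.503  -0.0006  0.2014] 0.1263527110552608 [ 1.3 -2.7 -0.8]
rad 0.24232939299224174 lid 0.6984150073892242 y 0.002093348672591036
0 [0.01, -0.0, -0.008, -0.01, -0.01, 0.0]
1 [0.01, -0.0, -0.008, -0.01, -0.01, 0.0]
2 [0.01, -0.0, -0.008, -0.01, -0.01, 0.0]
3 [0.01, -0.0, -0.008, -0.01, -0.01, 0.0]
4 [0.011, -0.0, -0.007, -0.01, -0.0, 0.0]
5 [0.01, -0.0, -0.008, -0.01, -0.01, 0.01]
6 [0.01, -0.0, -0.007, -0.0, -0.0, 0.0]
7 [0.011, -0.0, -0.007, -0.01, -0.01, 0.01]
8 [0.011, -0.0, -0.007, -0.0, -0.0, 0.0]
9 [0.01, -0.0, -0.007, -0.01, -0.01, 0.01]
end [ 0.4806 -0.0035  0.1705]
```

View pics/s17c.png

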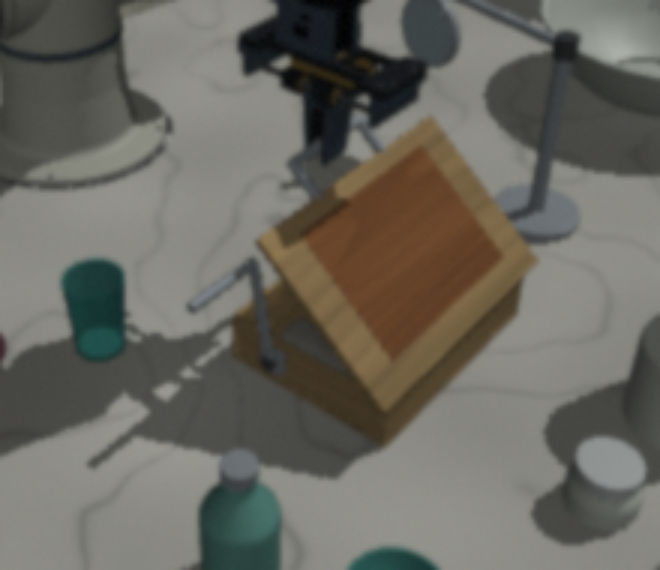

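Lid is just above the pin with the stay standing. Ease down the first part.

move_arm([
  [[0.01,0,-0.008,0,0,0,0.05],[0.01,0,-0.008,0,0,0,0.05],[0.01,0,-0.008,0,0,0,0.05],[0.01,0,-0.008,0,0,0,0.05],[0.01,0,-0.007,0,0,0,0.05],[0.008,0,-0.006,0,0,0,0.05],[0.007,0,-0.005,0,0,0,0.05],[0.006,0,-0.004,0,0,0,0.05],[0.005,0,-0.003,0,0,0,0.05],[0,0,0,0,0,0,0.05]],
])

```text
t: 62.25
ee_pos: [0.4839, -0.003, 0.1761]
eef_rot: [0.704, -0.045, 0.708, 0.043]
wrist_force: [0.7, -2.1, -0.8]
grip_width: 0.129
```

```bash
python3 lid.py 0.54 6 6
```

```text
62.25 [ 0.4839 -0.003   0.1761] 0.12936042515940063 [ 0.7 -2.1 -0.8]
rad 0.24220118102600763 lid 0.5674719718630633 y 0.002224906441748378
0 [0.003, -0.0, -0.002, -0.01, -0.01, 0.0]
1 [0.003, -0.0, -0.002, -0.01, -0.01, 0.0]
2 [0.004, -0.0, -0.002, -0.01, -0.01, 0.01]
3 [0.003, -0.0, -0.002, -0.02, -0.02, 0.0]
4 [0.003, -0.0, -0.001, -0.01, -0.01, 0.01]
5 [0.003, -0.0, -0.002, -0.02, -0.02, 0.0]
end [ 0.4806 -0.0034  0.1704]
```

move_arm([
  [[0.003,0,-0.002,0,0,0,0.05],[0.003,0,-0.002,0,0,0,0.05],[0.003,0,-0.002,0,0,0,0.05],[0.003,0,-0.002,0,0,0,0.05],[0.003,0,-0.002,0,0,0,0.05],[0.002,0,-0.001,0,0,0,0.05],[0,0,0,0,0,0,0.05],[0,0,0,0,0,0,0.05],[0,0,0,0,0,0,0.05],[0,0,0,0,0,0,0.05]],
])

```text
t: 63.25
ee_pos: [0.4839, -0.003, 0.1757]
eef_rot: [0.707, -0.045, 0.705, 0.043]
wrist_force: [-0.1, -2.0, 0.5]
grip_width: 0.126
```

```bash
python3 lid.py 0.53 6 6;python3 - <<'E'
from h import *
p,d=grab('scene','s18')
cv2.imwrite('pics/s18c.png',cv2.resize(p[160:270,210:330,::-1],None,fx=5,fy=5))
E
```

```text
63.25 [ 0.4839 -0.003   0.1757] 0.12637800038038977 [-0.1 -2.   0.5]
rad 0.24199566142523463 lid 0.5661096993152189 y 0.0022152008156669047
0 [0.004, -0.0, -0.003, -0.01, 0.01, 0.01]
1 [0.004, -0.0, -0.002, -0.01, 0.01, 0.01]
2 [0.004, -0.0, -0.003, -0.01, 0.01, 0.0]
3 [0.004, -0.0, -0.003, -0.01, 0.0, 0.01]
4 [0.004, -0.0, -0.002, -0.02, 0.01, 0.0]
5 [0.005, -0.0, -0.003, -0.01, 0.0, 0.01]
end [ 0.4792 -0.0036  0.1682]
```

View pics/s18c.png

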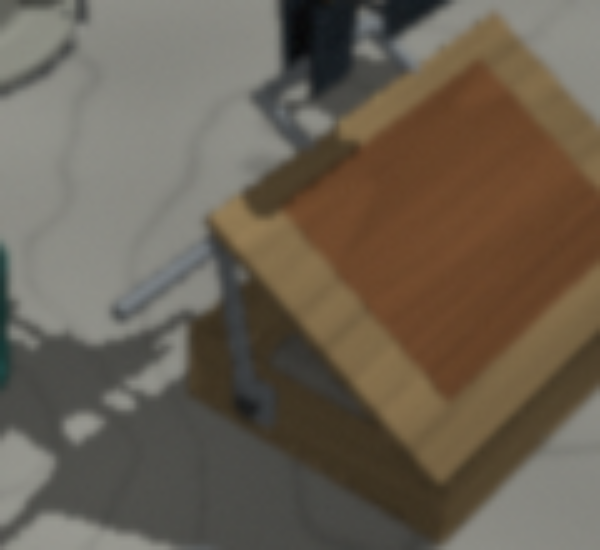

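move_arm([
  [[0.007,0,-0.005,0,0,0,0.05],[0.007,0,-0.004,0,0,0,0.05],[0.007,0,-0.004,0,0,0,0.05],[0,0,0,0,0,0,0.05],[0,0,0,0,0,0,0.05],[0,0,0,0,0,0,0.05],[0,0,0,0,0,0,0.05],[0,0,0,0,0,0,0.05],[0,0,0,0,0,0,0.05],[0,0,0,0,0,0,0.05]],
])

```text
t: 64.3
ee_pos: [0.4841, -0.0032, 0.1727]
eef_rot: [0.711, -0.045, 0.701, 0.043]
wrist_force: [-1.1, -1.0, 3.1]
grip_width: 0.125
```

```bash
python3 lid.py
```

```text
64.3 [ 0.4841 -0.0032  0.1727] 0.12454648045939885 [-1.1 -1.   3.1]
rad 0.24023040767397838 lid 0.5560542402788776 y 0.002008958100077968
```

Contact: upward force 3 N, bar no longer follows, lid estimate 0.556–0.566 (0.56 expected). Release slowly and rise.

move_arm([
  [[0,0,0,0,-0.1,0,0.13],[0,0,0,0,-0.1,0,0.16],[0,0,0,0,0,0,0.2],[0,0,0,0,0,0,0.25],[0,0,0,0,0,0,0.3],[0,0,0,0,0,0,0.32],[-0.015,0,0,0,0,0,0.32],[-0.03,0,0,0,0,0,0.32],[-0.05,0,0,0,0,0,0.32],[-0.08,0,0,0,0,0,0.32]],
])

```text
t: 65.3
ee_pos: [0.4806, -0.0025, 0.2253]
eef_rot: [0.715, -0.044, 0.697, 0.044]
wrist_force: [0.7, -0.2, 0.7]
grip_width: 0.319
```

```bash
python3 - <<'E'
from h import *
o=get_obs();print(o['t'],o['ee_pos'],o['wrist_force'])
p,d=grab('scene','s19')
cv2.imwrite('pics/s19c.png',cv2.resize(p[120:310,170:390,::-1],None,fx=3,fy=3))
E
```

```text
65.3 [ 0.48057688 -0.0025257   0.2253468 ] [ 0.73493483 -0.1864269   0.71399768]
```

View pics/s19c.png

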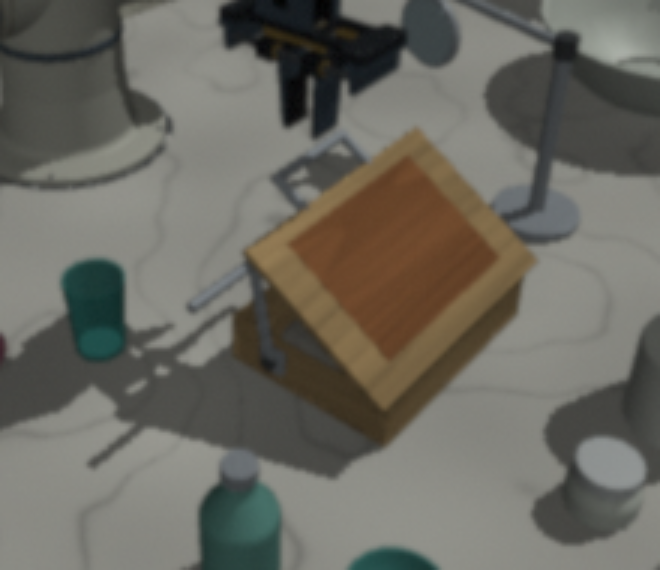

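The lid rests on the pin and the gripper is free. Rise and back off, staying off the mirror.

move_arm([
  [[-0.12,0,0,0,0,0,0.32],[-0.13,0,-0.02,0,0,0,0.32],[-0.13,-0.02,-0.05,0,0,0,0.32],[-0.1,-0.03,-0.05,0,0,0,0.32],[-0.03,-0.03,-0.03,0,0,0,0.32],[0,-0.01,0,0,0,0,0.32],[0,0,0,0,0,0,0.32],[0,0,0,0,0,0,0.32],[0,0,0,0,0,0,0.32],[0,0,0,0,0,0,0.32]],
])

```text
t: 66.35
ee_pos: [0.4343, -0.0352, 0.3891]
eef_rot: [0.717, -0.044, 0.694, 0.043]
wrist_force: [0.7, 0.7, -0.3]
grip_width: 0.326
```

```bash
python3 - <<'E'
from h import *
o=get_obs();print(o['t'],o['ee_pos'],o['wrist_force'])
p,d=grab('scene','s20');W=cloud('scene',d)
u=np.array([.9915,.130]);v=np.array([-.13,.9915]);C=np.array([.585,.008])
s=(W[...,:2]-C)@u;t=(W[...,:2]-C)@v
m=(W[...,2]>.06)&(W[...,2]<.19)&(abs(t)<.13)&(s>-.06)&(s<.09)
A=np.stack([s[m],np.ones(m.sum())],1);k=np.linalg.lstsq(A,W[...,2][m],rcond=None)[0];print('lid angle',-np.arctan(k[0]),m.sum())
m=(W[...,2]>.262)&(W[...,2]<.31)&(W[...,0]<.42)&(W[...,0]>.3)&(abs(W[...,1]-.33)<.06);print('knob',m.sum(),np.median(W[m],0))
m=(W[...,2]>.02)&(W[...,2]<.11)&(abs(W[...,0]-.395)<.06)&(abs(W[...,1]+.228)<.06);X=W[m];r=cv2.minAreaRect((X[:,:2]*1000).astype(np.float32));print('tumbler',r)
print('disp'); m=(W[...,2]>.07)&(W[...,2]<.16)&(abs(W[...,0]-.71)<.07)&(abs(W[...,1]+.309)<.07);X=W[m];print(X.min(0),X.max(0))
grab('top','t20')
E
```

```text
66.35 [ 0.43427742 -0.03524609  0.38908114] [ 0.6950911   0.7045171  -0.34396766]
lid angle 0.5514434505500619 3687
knob 43 [0.36044343 0.33042672 0.27860342]
tumbler ((393.93408203125, -226.33787536621094), (64.60822296142578, 67.78931427001953), 24.7556209564209)
disp
[ 0.68819934 -0.34219883  0.07002886] [ 0.75065456 -0.27653601  0.15426719]
```

View pics/s20.png

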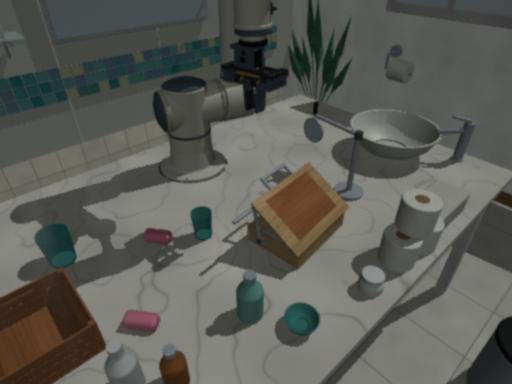

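View pics/t20.png

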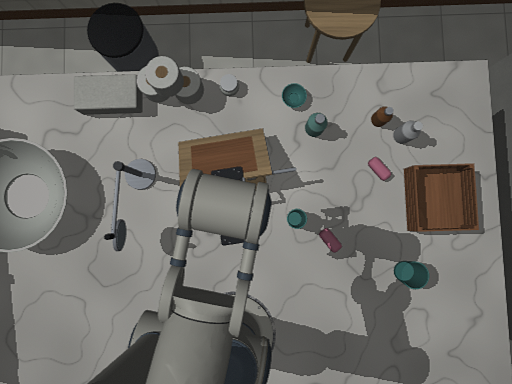

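All checks agree: lid ≈0.55 on the pin, mirror swung clear, tumbler and bottle unmoved. Handing in.

```bash
python3 -c "
from workcell import job
print(job.job_done())"
```

```text
the job is handed in; nothing more can be done
None
```

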